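Change over the LED drivers in the burn-in chassis

ROBOT

A 6-joint arm with a two-finger parallel gripper is mounted at the origin on the work surface; the furniture and walls round the work are solid. World frame = base frame: x ahead of the robot, y to its left, z up, the work surface at z = 0. Lengths are in m, angles in rad, forces in N, time in s.
With the tool pointing down it reaches from about 0.225 to 0.875 m from the base axis. Payload 3.4 kg.
Tool frame: the origin (TCP) lies on the centre line of the jaws, within the pads' length; the fingertips stand 19 mm ahead of it and the grasp point (between the pads) is the TCP (nose_length is the distance from the TCP to the fingertips, in m); z points along the fingers, y is the direction in which the jaws open and shut (so a half turn about z gives the same grasp; the last joint's range is limited). The gripper opens to 85 mm and grips with 20 to 120 N. Pads are 22 mm wide; open, the fingers measure 114 mm over their backs; the gripper's body (76 mm by 85 mm) begins 54 mm behind the grasp point. The pads swing forward as they close: fully open they stand 13 mm farther back than shut.
Start: joints at [-0.121, 0.276, 1.505, -0, 1.361, -0.121], TCP at [0.575, -0, 0.228] pointing down, gripper open.
Joint ranges: [-2.89, 2.89], [-0.75, 2.08], [0.22, 2.7], [-1.18, 4.32], [0.11, 2.71], [-2.7, 2.7]. Speed limits (rad/s): [2.57, 2.57, 3.14, 3.14, 3.14, 3.14].

INTERFACE

Orientations are given as a unit quaternion [w, x, y, z].
In Python, from rig import * gives the robot as it stands.
- The arm moves only by the shell command python3 -m jog 'ROWS' [OPENING] [FORCE]. ROWS is JSON, one flat list of numbers, 6 for each row, row after row: the shift along the tool's x, y, z in mm, then the turn, a rotation vector about the tool's x, y, z in degrees. In form: [tx, ty, tz, wx, wy, wz, tx, ty, tz, wx, wy, wz, ...]. A call has 1 to 10 rows; each row is the pose to reach, as a shift and turn from the pose commanded when the call began, along the tool's axes at that moment; what a row does not reach only later rows make up. A row lasts 1/8 s, in which the tool goes at most 62.5 mm and 10.7 degrees, less where a joint would pass 70% of its speed; a pose out of reach is approached as far as the arm can. A call with a gripper value outside its range is refused whole. OPENING is the closure, from 0 (fully open) to 1 (shut), set as the call begins (- or left out, the last holds). The fingers move at their own pace and stop on an object; FORCE is the grip in N (left out, the last holds). Time passes only in rows, so rows that repeat a pose let the fingers close. It gives the time, the measured TCP pose, the force and the opening at its end, in the units of the state.
- get_state(): the state, without advancing time (a new reading comes with each control period).
- get_image(name): name is "scene" or "side" or "wrist"; returns a dict with "frame" (384x512x3 uint8, red, green, blue), "camera_matrix" (3x3 intrinsics, pixels), "rvec" (rotation vector, rad) and "tvec" (3), from world to camera coordinates, as OpenCV has them. Camera axes: x right, y down, z forward; pixel columns grow to the right and rows downward; lengths in m; the calibration is good to about 2 mm. The wrist camera is an equidistant fisheye: a pixel r from the principal point sees the ray r / f radians off the axis. A picture is of the moment at which its call begins. There is no depth.
- sign_off(): hands the job in, once; it reports no verdict.
The state is a dict: "clock": time; "qpos": joint angles; "qd": joint speeds; "effort": joint torques, N m; "position": TCP position; "ee_rot": TCP orientation; "contact_force": force on the tool from outside, world axes, zero at the start; "moment": the same for the moment, N m; "width": finger opening in m.
Only numpy, scipy, OpenCV 4.12 (cv2) and the standard library are available. Lean on these libraries where they do the work, as an engineer would, in place of code of your own. Each camera call takes 0.05 s, during which the arm holds its last target.

TASK

Change over the burn-in chassis: turn the transformer's dial back to the red zero mark, pull the chassis tray out until its slides lock, put the tested LED driver (green sticker) into the black ESD tray on top of the chassis, and lay every waiting driver flat in a cradle of its own, orange terminal end to the brass contacts at the back of the tray. Then press the orange release and push the tray fully home, and only with the tray home turn the dial up to the green index; it must stay at zero for as long as the tray is open.

Things in the scene. Friction and masses are not known exactly. Their poses are not given: they have to be found in the camera images.
- dial (a joint): Dial on top of the variable transformer (dark grey steel box 120 x 120 x 88 mm on the bench). 0 = white pointer at the red zero mark (hard stop); grows clockwise seen from above, to 4.71 rad. Stays where it is left (friction 0.05 N m); regrip at any angle. A fume duct hangs over the middle and left of the bench (z 0.62 and up, lowest at the left): go between dial and chassis with the arm drawn in.
- dial_grip (a point): Centre of the dial's grip bar, on its vertical axis, 115 mm above the bench. Black bar 54 mm long, 13 mm wide, 28 mm high (z 99 to 127 mm) with a white line on its pointer half, over a flat black skirt 68 mm across. The bar lies along this frame's x axis, the pointer at its -x end; the frame turns with the dial.
- dial_tip (a point): Tip of the dial's white pointer line, 36 mm from the axis; turns with the dial.
- index_tip (a point): The green setting index, a small rider on the white scale ring round the dial, already set for this batch (sits tight, leave it). This point lies 36 mm from the axis in the rider's direction: the dial points to the index when dial_tip meets it. It lies clockwise of zero by 1.3 to 2.7 rad.
- tray (a joint): Tray of the burn-in chassis on telescopic slides: 0 = home (aluminium front panel against the chassis), grows in m as it is pulled out along the chassis's -x (out over the bench); end stop 0.116. Friction 1.5 N, plus about 2 N near the end. At 0.111 the slide lock snaps up by itself and bars the way back until the release is pressed.
- chassis_front (a point): Middle of the upper front edge of the fixed chassis, a grey steel case 240 mm wide (y), 142 mm deep (x), 88 mm high, at the right-hand edge of the bench, its front looking left across the bench. x points from its front to its back, y to the left for one who faces its front, z up. The tray slides out along -x.
- tray_handle (a point): Middle of the tray's dark steel bar handle: bar about 10 mm thick, 90 mm long along y, 64 mm above the bench, 35 mm in front of the front panel (gap behind the bar about 30 mm). Moves with the tray; axes as the chassis.
- release (a joint): Release of the slide lock: 0 = up, locks; grows to 0.008 m as its pad is pressed straight down (spring 1.5 N at the top, 5.5 N fully down). From 0.005 on a locked tray is free. It springs back when let go, so keep it down while the tray starts inwards; once 15 mm in, it need not be held. It dips by itself as the tray comes out to the lock.
- release_pad (a point): Centre of the top of the release's orange ribbed thumb pad: 28 mm (x) by 34 mm (y), 58 mm above the bench when up, in front of the end of the front panel that is nearer the robot. The panel face is 16 mm behind this point (+x) and rises 24 mm above the pad: shut fingertips that press the pad can push the panel too. Moves with the tray; axes as the chassis.
- bay_1 (a point): The far one (seen from the robot) of three cradles in the tray, 70 mm apart: where a seated driver's centre lies, 40 mm above the bench, 14 mm above the tray floor; driver along x (axes as the chassis), terminal end to +x, where the 18 mm high block with brass contacts is. Two black U-shaped ends, walls 10 mm high, 4 to 5 mm of play all round; sides free for 54 mm between them. Tray side lips only 4 mm high.
- bay_2 (a point): The middle one (seen from the robot) of three cradles in the tray, 70 mm apart: where a seated driver's centre lies, 40 mm above the bench, 14 mm above the tray floor; driver along x (axes as the chassis), terminal end to +x, where the 18 mm high block with brass contacts is. Two black U-shaped ends, walls 10 mm high, 4 to 5 mm of play all round; sides free for 54 mm between them. Tray side lips only 4 mm high.
- bay_3 (a point): The near one (seen from the robot) of three cradles in the tray, 70 mm apart: where a seated driver's centre lies, 40 mm above the bench, 14 mm above the tray floor; driver along x (axes as the chassis), terminal end to +x, where the 18 mm high block with brass contacts is. Two black U-shaped ends, walls 10 mm high, 4 to 5 mm of play all round; sides free for 54 mm between them. Tray side lips only 4 mm high.
- driver_1_center (a point): LED driver 1 (may be absent): ribbed aluminium case 90 mm long (x) by 32 mm wide (y) by 28 mm high, 0.16 kg, lying flat on the bench; this point is its centre, 14 mm above its underside. Its x axis points to the orange terminal end; the other end cap is grey.
- driver_1_terminals (a point): Middle of the orange terminal end face of LED driver 1, 45 mm from its centre.
- driver_2_center (a point): LED driver 2 (may be absent): ribbed aluminium case 90 mm long (x) by 32 mm wide (y) by 28 mm high, 0.16 kg, lying flat on the bench; this point is its centre, 14 mm above its underside. Its x axis points to the orange terminal end; the other end cap is grey.
- driver_2_terminals (a point): Middle of the orange terminal end face of LED driver 2, 45 mm from its centre.
- driver_3_center (a point): LED driver 3 (may be absent): ribbed aluminium case 90 mm long (x) by 32 mm wide (y) by 28 mm high, 0.16 kg, lying flat on the bench; this point is its centre, 14 mm above its underside. Its x axis points to the orange terminal end; the other end cap is grey.
- driver_3_terminals (a point): Middle of the orange terminal end face of LED driver 3, 45 mm from its centre.
- tested_1_center (a point): A tested LED driver left in the far cradle from the last run (only one of tested_1 to tested_3 is present): same case as the waiting ones, 90 x 32 x 28 mm, 0.16 kg, but with a round green sticker on top, 26 mm across. This point is its centre, 14 mm above its underside; x axis to its orange end.
- tested_2_center (a point): A tested LED driver left in the middle cradle from the last run (only one of tested_1 to tested_3 is present): same case as the waiting ones, 90 x 32 x 28 mm, 0.16 kg, but with a round green sticker on top, 26 mm across. This point is its centre, 14 mm above its underside; x axis to its orange end.
- tested_3_center (a point): A tested LED driver left in the near cradle from the last run (only one of tested_1 to tested_3 is present): same case as the waiting ones, 90 x 32 x 28 mm, 0.16 kg, but with a round green sticker on top, 26 mm across. This point is its centre, 14 mm above its underside; x axis to its orange end.
- esd_tray_floor (a point): Middle of the inner floor of the shallow black ESD tray that stands fixed on top of the chassis, 90 mm above the bench: inside 96 mm (x) by 146 mm (y), walls 2 mm thick and 20 mm above the floor. A driver fits in it lengthways along y with room for fingers on both sides.
Not all that is in view belongs to the job. What is shaped like the part that bears driver_1_center but brown is not meant.

How it is judged:
By the outcome, as a careful person would: the job done as asked, in the order asked, and still so for the second after the job is handed in, with the robot touching nothing.
Of tested_1, tested_2, tested_3 only 1 to 1 are there at a start; the rules pass over those that are not, and their reading is None.
Of driver_1, driver_2, driver_3 only 2 to 3 are there at a start; the rules pass over those that are not, and their reading is None.
At some moment in a run one of driver_1, driver_2, driver_3 may be knocked a few centimetres aside while the robot is not near it.
Once in a run the grip may slacken for a moment while it holds something.
It also fails if it takes over 208 s, if anything falls off the work surface, if the arm or the gripper's body presses on something with over 40 N, if the wrist force passes 120 N, or if a joint passes its speed limit or range.

## Working session

There is one attempt and no reset: what is moved stays moved. The work goes in short steps, Python scripts to look and compute and a shell command to move; the robot and the scene stay as the last step left them, time stands still between calls to the robot, and variables do not carry over. Pictures are saved under pics/ and viewed, and the job is handed in when it is done.

```bash
ls; mkdir -p pics; python3 - <<'E'
from rig import *
import cv2
s=get_state();print({k:(v if not hasattr(v,'round') else v) for k,v in s.items()})
for n in ["scene","side","wrist"]:
    d=get_image(n);cv2.imwrite(f"pics/a_{n}.png",d["frame"][:,:,::-1]);print(n,d["camera_matrix"],d["rvec"],d["tvec"])
E
```

```text
pics
{'clock': 0.0, 'qpos': array([-1.20981220e-01,  2.76594025e-01,  1.50615478e+00,  1.10846720e-05,
        1.36071763e+00, -1.21031991e-01]), 'qd': array([-9.32454776e-04,  2.30046538e-03, -1.49438908e-03,  6.55898717e-04,
        2.64248370e-05,  9.96111785e-04]), 'effort': array([ 6.20495921e-04, -4.16768074e+01, -2.45808578e+01, -1.52056768e-04,
        1.11346930e-02,  1.69860516e-05]), 'position': array([5.74448708e-01, 7.64461054e-05, 2.27431661e-01]), 'ee_rot': array([-7.40950039e-04,  7.07089341e-01,  7.07123600e-01, -5.73403126e-04]), 'contact_force': array([0.24845123, 0.11869977, 0.51001494]), 'moment': array([ 0.00865668,  0.01072611, -0.04475189]), 'width': 0.085539196556527}
scene [[393.00754939   0.         252.57174585]
 [  0.         393.00754939 187.46493784]
 [  0.           0.           1.        ]] [ 1.99893048 -0.54991078  0.35343558] [-0.50772815  0.12589993  0.7748924 ]
side [[415.57517758   0.         254.5266997 ]
 [  0.         415.57517758 191.27927634]
 [  0.           0.           1.        ]] [ 0.14604531 -2.53982334  1.67609383] [0.50725006 0.16465969 0.96034313]
wrist [[297.31863964   0.         255.78865566]
 [  0.         297.31863964 195.99606455]
 [  0.           0.           1.        ]] [-2.80996548e+00  7.76926189e-06  2.24482823e-03] [-0.57471519 -0.04203697  0.37966891]
```

View pics/a_scene.png

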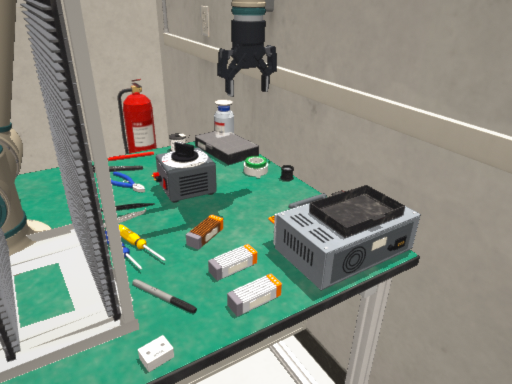

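View pics/a_side.png

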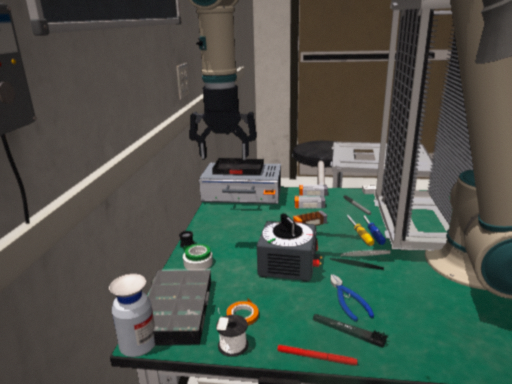

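View pics/a_wrist.png

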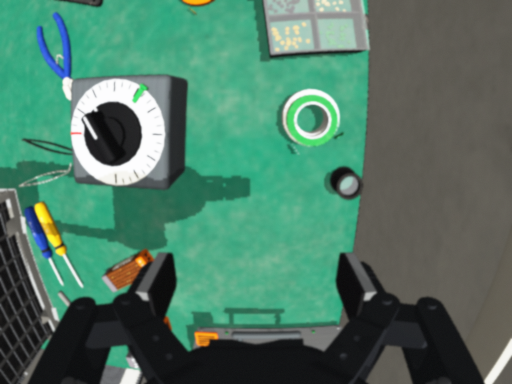

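```bash
cat > h.py <<'E'
from rig import *
import cv2, numpy as np
def cam(n):
    d=get_image(n); d["R"]=cv2.Rodrigues(np.array(d["rvec"]))[0]; d["t"]=np.array(d["tvec"]).ravel(); d["C"]=-d["R"].T@d["t"]; d["K"]=np.array(d["camera_matrix"]); d["n"]=n
    return d
def ray(d,u,v):
    K=d["K"]; x=(u-K[0,2])/K[0,0]; y=(v-K[1,2])/K[1,1]
    if d["n"]=="wrist":
        r=np.hypot(x,y); c=np.array([np.sin(r)*x/max(r,1e-9),np.sin(r)*y/max(r,1e-9),np.cos(r)])
    else: c=np.array([x,y,1.])
    w=d["R"].T@c; return w/np.linalg.norm(w)
def onz(d,u,v,z):
    r=ray(d,u,v); return d["C"]+r*(z-d["C"][2])/r[2]
def proj(d,p):
    c=d["R"]@np.asarray(p,float)+d["t"]; K=d["K"]
    if d["n"]=="wrist":
        th=np.arctan2(np.hypot(c[0],c[1]),c[2]); s=th/max(np.hypot(c[0],c[1]),1e-9); x,y=c[0]*s,c[1]*s
    else: x,y=c[0]/c[2],c[1]/c[2]
    return np.array([K[0,0]*x+K[0,2],K[1,1]*y+K[1,2]])
def tri(obs):
    A=np.zeros((3,3));b=np.zeros(3)
    for d,u,v in obs:
        r=ray(d,u,v);P=np.eye(3)-np.outer(r,r);A+=P;b+=P@d["C"]
    p=np.linalg.solve(A,b); return p,[np.linalg.norm((np.eye(3)-np.outer(ray(d,u,v),ray(d,u,v)))@(p-d["C"])) for d,u,v in obs]
def crop(d,u0,v0,u1,v1,s,name):
    im=cv2.resize(d["frame"][v0:v1,u0:u1,::-1],None,fx=s,fy=s,interpolation=cv2.INTER_CUBIC); cv2.imwrite("pics/"+name,im)
def blob(d,lo,hi,box=None,minA=8):
    h=cv2.cvtColor(d["frame"],cv2.COLOR_RGB2HSV); m=cv2.inRange(h,np.array(lo),np.array(hi))
    if box:
        k=np.zeros_like(m);k[box[1]:box[3],box[0]:box[2]]=255;m&=k
    n,l,st,c=cv2.connectedComponentsWithStats(m)
    return [(int(st[i,4]),np.round(c[i],1),st[i,:4]) for i in range(1,n) if st[i,4]>=minA],m
E
python3 - <<'E'
from h import *
np.set_printoptions(precision=4,suppress=True)
for n in ["scene","side","wrist"]:
    d=cam(n);print(n,d["C"])
    print(blob(d,[5,130,150],[18,255,255])[0])
    if n=="scene":
        crop(d,160,120,430,320,2.9,"b1.png")
    if n=="side":
        crop(d,170,140,350,290,4,"b2.png")
E
```

```text
scene [ 0.1015 -0.7961  0.4796]
[(11, array([136.4,  91.3]), array([133,  90,   7,   3], dtype=int32)), (156, array([208.2, 225.1]), array([191, 217,  32,  19], dtype=int32)), (25, array([272. , 219.1]), array([268, 216,   7,   8], dtype=int32)), (48, array([254.4, 257. ]), array([251, 249,   6,  15], dtype=int32)), (67, array([277.6, 288.5]), array([269, 279,  13,  18], dtype=int32))]
side [0.3806 0.8771 0.5409]
[(32, array([300.8, 189.4]), array([299, 185,   4,  10], dtype=int32)), (43, array([269. , 192.4]), array([263, 190,  13,   5], dtype=int32)), (41, array([296.4, 200.9]), array([295, 196,   4,  11], dtype=int32)), (41, array([297.3, 218.7]), array([293, 216,   9,   7], dtype=int32)), (213, array([244.3, 309.2]), array([227, 301,  31,  21], dtype=int32))]
wrist [0.5755 0.0837 0.3721]
[(46, array([196.1,   2.5]), array([182,   0,  29,   5], dtype=int32)), (495, array([125.9, 272.6]), array([107, 256,  40,  33], dtype=int32)), (220, array([204. , 337.5]), array([194, 331,  24,  15], dtype=int32))]
```

View pics/b1.png

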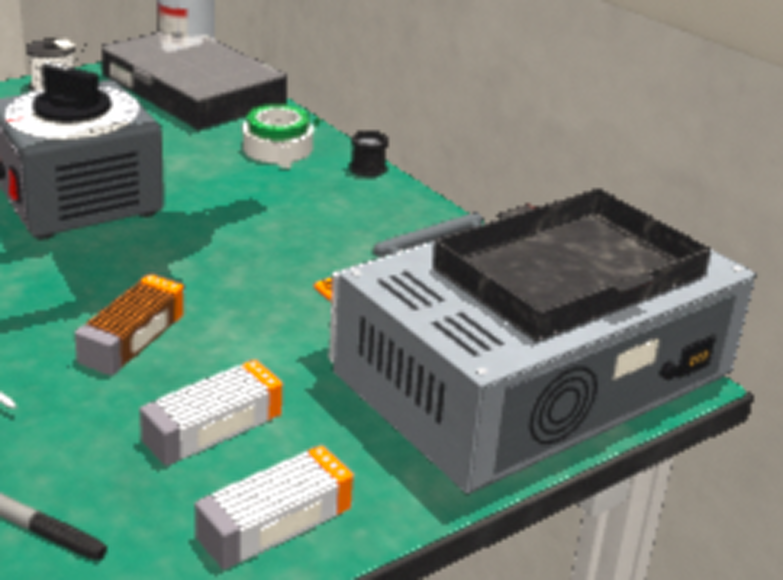

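View pics/b2.png

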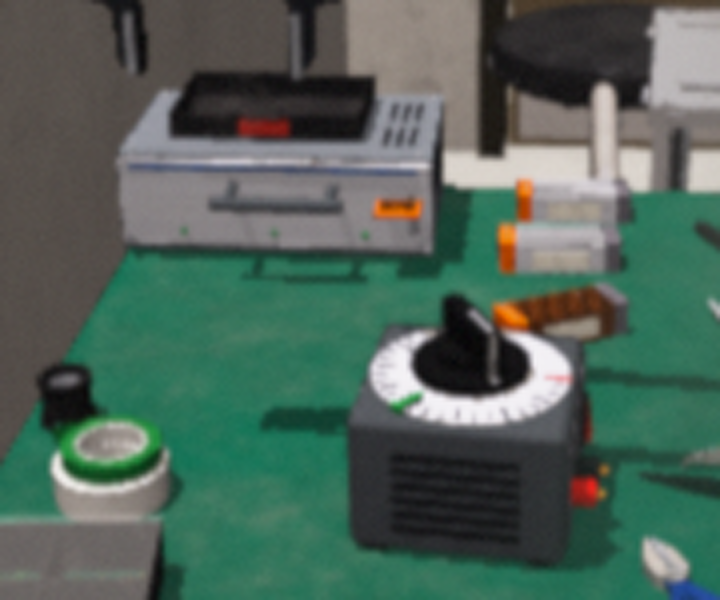

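```bash
python3 - <<'E'
from h import *
d=cam("wrist"); crop(d,60,65,200,195,5,"c1.png"); crop(d,170,300,370,384,4,"c2.png")
d=cam("side"); crop(d,250,205,330,285,7,"c3.png")
E
```

```text
(no output)
```

View pics/c1.png

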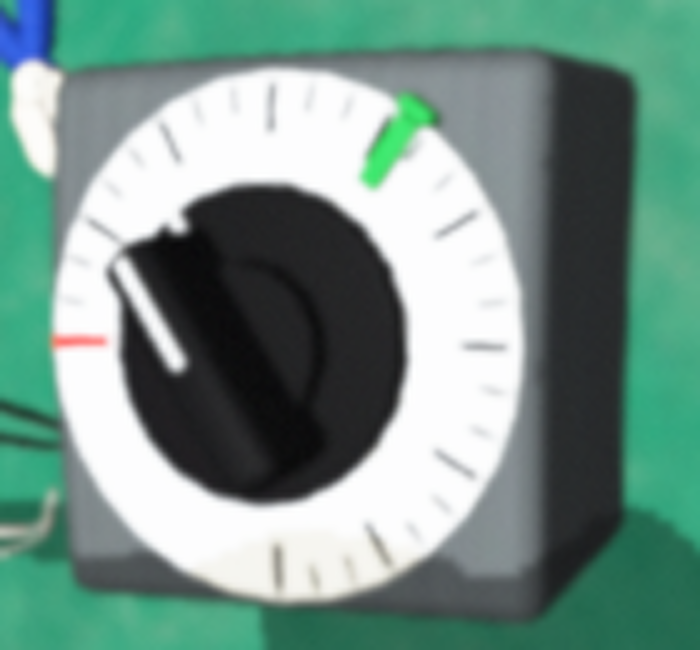

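View pics/c3.png

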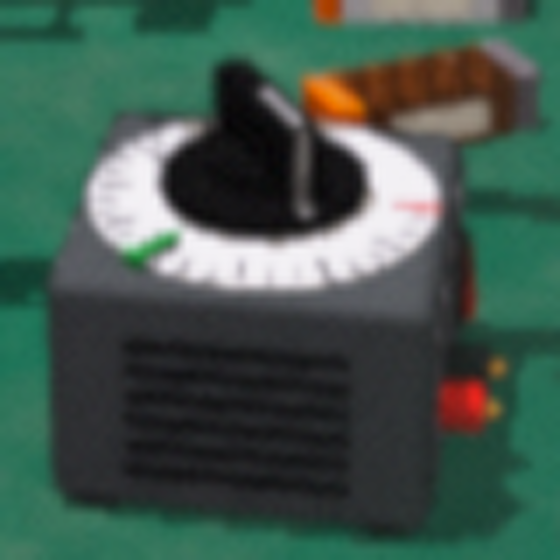

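View pics/c2.png

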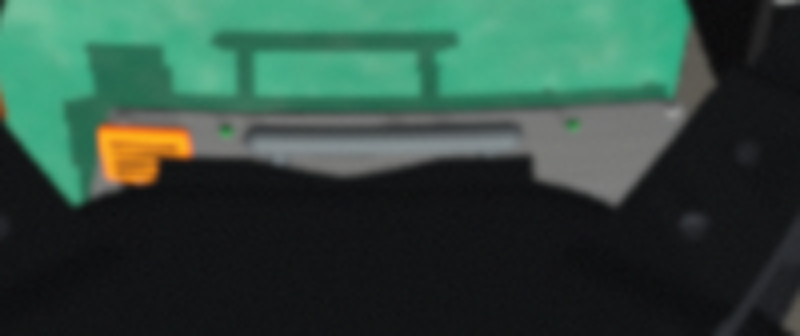

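```bash
cat > dial.py <<'E'
from h import *
np.set_printoptions(precision=4,suppress=True)
def ring(d,box):
    b,m=blob(d,[0,0,185],[179,60,255],box)
    n,l,st,c=cv2.connectedComponentsWithStats(m); i=1+np.argmax(st[1:,4])
    cs,_=cv2.findContours((l==i).astype(np.uint8),cv2.RETR_EXTERNAL,cv2.CHAIN_APPROX_NONE)
    return cv2.convexHull(max(cs,key=len)).reshape(-1,2)
def circ(P):
    A=np.c_[2*P[:,:2],np.ones(len(P))];s=np.linalg.lstsq(A,(P[:,:2]**2).sum(1),rcond=None)[0]
    r=np.sqrt(s[2]+s[0]**2+s[1]**2);return s[:2],r,np.std(np.hypot(*(P[:,:2]-s[:2]).T)-r)
E
python3 - <<'E'
from dial import *
w=cam("wrist");s=cam("side")
hw=ring(w,(62,70,170,190));hs=ring(s,(255,215,320,250))
for z in [.084,.088,.09,.092,.096,.1]:
    print(z,[circ(np.array([onz(d,u,v,z) for u,v in h])) for d,h in ((w,hw),(s,hs))])
z=.09
c=circ(np.array([onz(w,u,v,z) for u,v in hw]))[0]
f=lambda u,v,z:onz(w,60+u/5,65+v/5,z)
red=(f(56,341,z)[:2]+f(104,341,z)[:2])/2
g=blob(w,[50,130,130],[75,255,255],(120,70,160,115))[0];print(g)
ga=f(415,105,.093)[:2];gb=f(375,178,.093)[:2]
ptr=f(120,258,.127)[:2];pe=f(180,370,.127)[:2]
a=lambda v:np.degrees(np.arctan2(v[1],v[0]))
print(c,"red",a(red-c),"green",a(ga-c),a(gb-c),a(ga-gb),"ptr",a(ptr-pe),a(ptr-c),np.hypot(*(ptr-c)))
for d,q in ((w,None),):
    pass
E
```

```text
0.084 [(array([0.4264, 0.0546]), np.float64(0.05741860727916447), np.float64(0.00033516872793381994)), (array([0.4286, 0.0465]), np.float64(0.05607564092347049), np.float64(0.0005149032161355709))]
0.088 [(array([0.4285, 0.055 ]), np.float64(0.05662230810036711), np.float64(0.0003305205033345205)), (array([0.4281, 0.0537]), np.float64(0.055584677021705234), np.float64(0.0005103950395393987))]
0.09 [(array([0.4295, 0.0552]), np.float64(0.05622415851096438), np.float64(0.0003281963910348724)), (array([0.4279, 0.0574]), np.float64(0.05533919507081885), np.float64(0.0005081409512413044))]
0.092 [(array([0.4306, 0.0554]), np.float64(0.055826008921568734), np.float64(0.0003258722787352161)), (array([0.4277, 0.061 ]), np.float64(0.05509371311993622), np.float64(0.0005058868629432084))]
0.096 [(array([0.4326, 0.0558]), np.float64(0.055029709742769065), np.float64(0.00032122405413591786)), (array([0.4273, 0.0683]), np.float64(0.05460274921816928), np.float64(0.0005013786863470357))]
0.1 [(array([0.4347, 0.0562]), np.float64(0.05423341056397015), np.float64(0.00031657582953661365)), (array([0.4269, 0.0755]), np.float64(0.054111785316399603), np.float64(0.0004968705097508726))]
[(93, array([138.9,  91.8]), array([133,  84,  14,  18], dtype=int32))]
[0.4295 0.0552] red 176.60973101197234 green 49.86392749349606 47.339175863800314 56.26618920509805 ptr 117.34628097194228 118.57342080917564 0.023793692471036725
```

```bash
python3 -m jog '[15,-45,20,0,0,-8, 35,-95,40,0,0,-18, 55,-146,55,0,0,-27.5, 55,-146,55,0,0,-27.5, 55,-146,55,0,0,-27.5]' 0 30; python3 - <<'E'
from h import *
d=cam("wrist"); cv2.imwrite("pics/d1.png",cv2.resize(d["frame"][:,:,::-1],None,fx=1.5,fy=1.5));print(get_state()["position"],get_state()["qpos"])
E
```

```text
clock: 1.12
position: [0.43, 0.055, 0.174]
ee_rot: [0.001, 0.519, 0.855, 0.001]
contact_force: [0.6, -1.2, -0.1]
width: 0.0859
[0.43086388 0.05477186 0.17420808] [-3.38904684e-02  1.02410861e-01  1.87354929e+00 -1.78501438e-04
  1.16240497e+00 -5.13202080e-01]
```

View pics/d1.png

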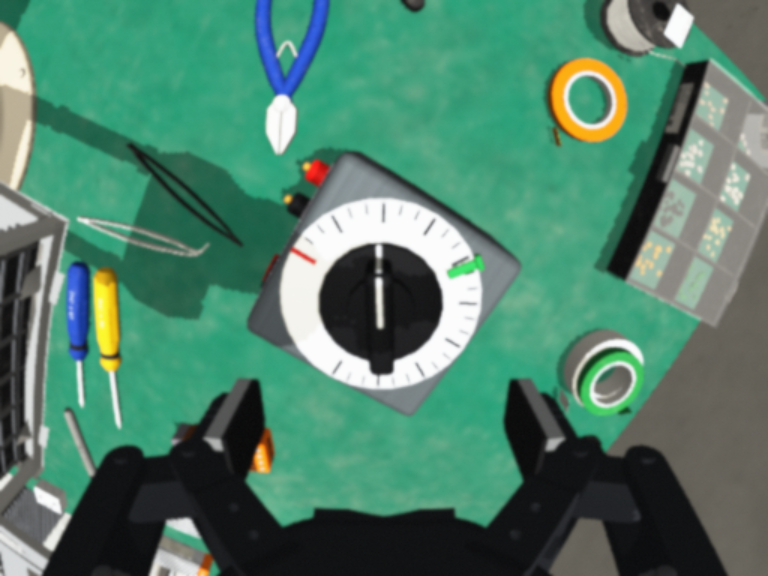

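```bash
python3 - <<'E'
from dial import *
w=cam("wrist");h=ring(w,(180,125,330,265))
for z in [.088,.09]: print(z,circ(np.array([onz(w,u,v,z) for u,v in h])))
c=circ(np.array([onz(w,u,v,.089) for u,v in h]))[0]
a=lambda v:np.degrees(np.arctan2(v[1],v[0]))
g,m=blob(w,[50,130,130],[75,255,255],(290,165,330,190));print(g)
v,u=np.nonzero(m);P=np.array([onz(w,*p,.092)[:2] for p in zip(u,v)])
print("green",a(P.mean(0)-c),cv2.fitLine(P.astype(np.float32),2,0,.01,.01).ravel()[:2])
r,m=blob(w,[170,100,100],[179,255,255],(185,155,215,180));r2,m2=blob(w,[0,130,130],[5,255,255],(185,155,215,180));print(r,r2)
v,u=np.nonzero(m|m2);P=np.array([onz(w,*p,.0895)[:2] for p in zip(u,v)]);print("red",a(P.mean(0)-c))
p=[onz(w,x/1.5,y/1.5,.127)[:2] for x,y in ((379,276),(380,326))];print("ptr",a(p[0]-p[1]),a(p[0]-c), p)
E
```

```text
0.088 (array([0.4287, 0.0547]), np.float64(0.05628745531626817), np.float64(0.00020924428907525324))
0.09 (array([0.4284, 0.0554]), np.float64(0.05579861467884985), np.float64(0.00020742706157628302))
[(148, array([310.6, 177. ]), array([298, 169,  24,  15], dtype=int32))]
green 50.873883422545326 [0.6405 0.768 ]
[] [(39, array([200.5, 169.2]), array([193, 165,  16,  10], dtype=int32))]
red 175.64496346127765
ptr 118.3486056961975 116.86426501989185 [array([0.4174, 0.0771]), array([0.429 , 0.0557])]
```

```bash
python3 -m jog '[0,0,25,0,0,0, 0,0,45,0,0,0, 0,0,53,0,0,0, 0,0,53,0,0,0]' 0 30;python3 -m jog '[0,0,0,0,0,0, 0,0,0,0,0,0, 0,0,0,0,0,0, 0,0,0,0,0,0,0,0,0,0,0,0,0,0,0,0,0,0]' 1 30;  python3 - <<'E'
from h import *
d=cam("wrist"); crop(d,150,110,400,300,3,"d2.png");print(get_state()["position"],get_state()["qpos"])
E
```

```text
clock: 1.72
position: [0.4298, 0.0548, 0.1202]
ee_rot: [-0.0, 0.519, 0.855, -0.0]
contact_force: [0.0, -0.0, 0.7]
width: 0.0853
clock: 2.48
position: [0.4283, 0.0546, 0.1207]
ee_rot: [-0.0, 0.519, 0.855, -0.001]
contact_force: [-3.4, -1.7, 5.3]
width: 0.0112
[0.42830268 0.05462019 0.12062919] [-3.37780964e-02  1.56934135e-01  1.96092413e+00 -1.10308176e-03
  1.02489618e+00 -5.13635370e-01]
```

View pics/d2.png

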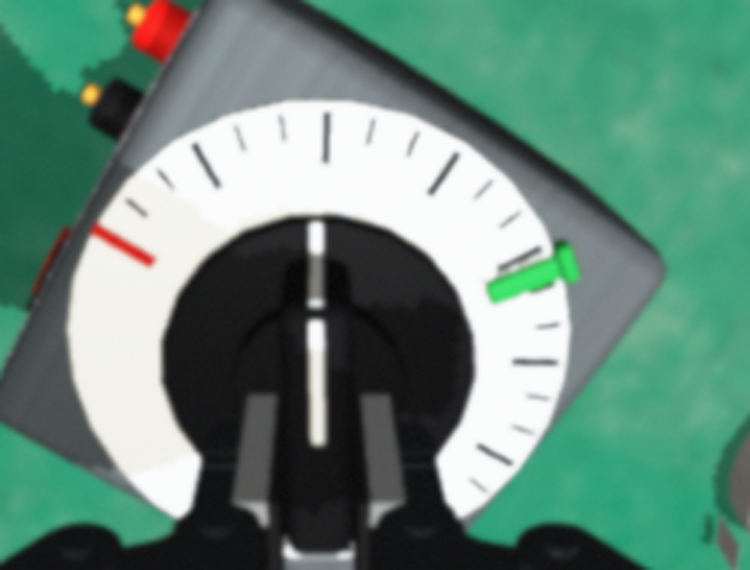

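```bash
python3 -m jog '[0,0,0,0,0,-9,0,0,0,0,0,-18,0,0,0,0,0,-27,0,0,0,0,0,-36,0,0,0,0,0,-45,0,0,0,0,0,-52,0,0,0,0,0,-57,0,0,0,0,0,-57.5,0,0,0,0,0,-57.5]' 1 30;  python3 - <<'E'
from h import *
d=cam("wrist"); crop(d,150,110,400,300,3,"d3.png");print(get_state()["position"],get_state()["moment"],get_state()["qpos"])
E
```

```text
clock: 3.65
position: [0.4286, 0.055, 0.1207]
ee_rot: [-0.0, 0.044, 0.999, -0.0]
contact_force: [-2.9, 0.4, 4.2]
width: 0.0113
[0.42859245 0.05503253 0.1206461 ] [-0.12193125  0.40818729  0.00103103] [-3.36353061e-02  1.57000108e-01  1.96078576e+00  4.62570589e-05
  1.02435615e+00 -1.51711107e+00]
```

View pics/d3.png

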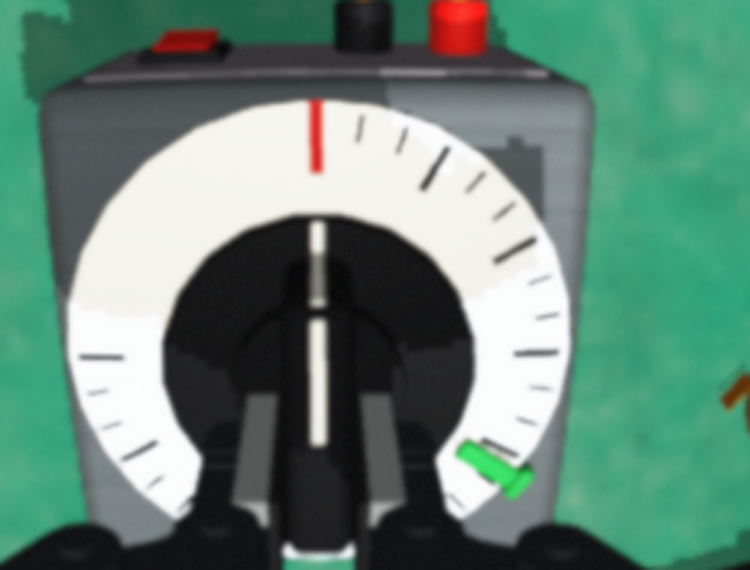

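```bash
python3 -m jog '[0,0,0,0,0,-1.5,0,0,0,0,0,-3,0,0,0,0,0,-3]' 1 30;  python3 - <<'E'
from h import *
d=cam("wrist"); crop(d,150,110,400,300,3,"d4.png");print(get_state()["position"],get_state()["moment"],get_state()["qpos"])
E
```

```text
clock: 4.08
position: [0.4286, 0.055, 0.1207]
ee_rot: [-0.0, 0.018, 1.0, 0.0]
contact_force: [-2.7, -0.3, 4.6]
width: 0.0115
[0.4285968  0.05502301 0.12066024] [-0.21527723  0.42951648 -0.44672851] [-3.38817674e-02  1.56984766e-01  1.96076271e+00  3.51191772e-04
  1.02443076e+00 -1.56822801e+00]
```

View pics/d4.png

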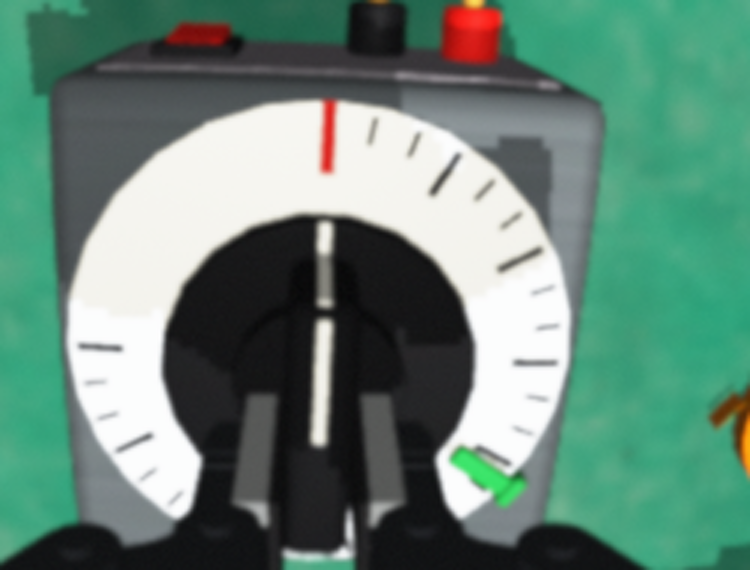

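```bash
python3 -m jog '[0,0,0,0,0,0,0,0,0,0,0,0,0,0,0,0,0,0,0,0,-30,0,0,2,0,0,-80,0,0,2,0,0,-130,0,0,2,0,0,-130,0,0,2]' 0.5;  python3 - <<'E'
from h import *
d=cam("wrist"); cv2.imwrite("pics/e1.png",cv2.resize(d["frame"][:,:,::-1],None,fx=1.5,fy=1.5));print(get_state()["position"],get_state()["ee_rot"],get_state()["qpos"],get_state()["width"])
E
```

```text
clock: 5.0
position: [0.4318, 0.055, 0.2541]
ee_rot: [0.005, 0.035, 0.999, 0.0]
contact_force: [-0.0, -0.5, -0.2]
width: 0.0429
[0.43008166 0.05502821 0.25178096] [2.10462590e-03 3.48367805e-02 9.99390799e-01 3.26483118e-05] [-3.35458203e-02  4.30648150e-02  1.73718791e+00  6.12246982e-05
  1.35713059e+00 -1.53466719e+00] 0.04270344030270794
```

View pics/e1.png

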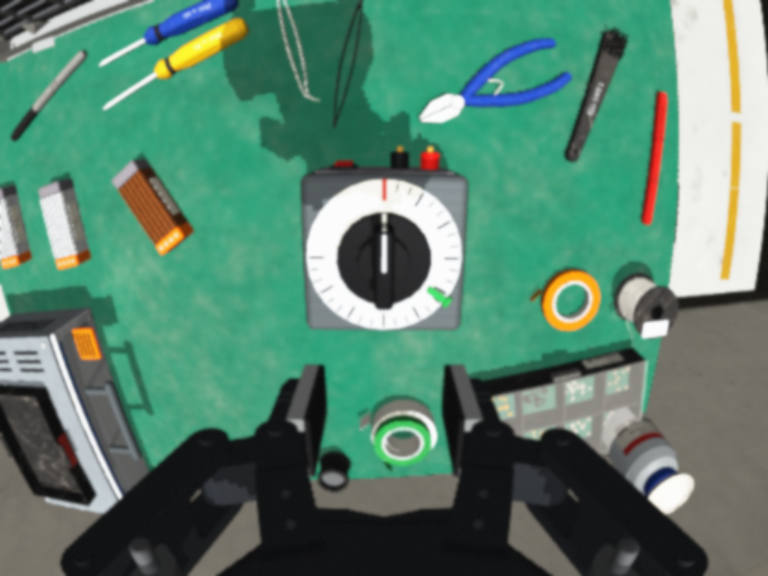

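```bash
python3 - <<'E'
from dial import *
w=cam("wrist");h=ring(w,(195,112,315,225))
c=circ(np.array([onz(w,u,v,.089) for u,v in h]));print(c);c=c[0]
a=lambda v:np.degrees(np.arctan2(v[1],v[0]))
g,m=blob(w,[50,130,130],[75,255,255],(280,185,305,208));print(g)
v,u=np.nonzero(m);P=np.array([onz(w,*p,.092)[:2] for p in zip(u,v)]);print("green",a(P.mean(0)-c),np.hypot(*(P.mean(0)-c)))
r2,m2=blob(w,[0,130,130],[5,255,255],(250,115,262,136))
v,u=np.nonzero(m2);P=np.array([onz(w,*p,.0895)[:2] for p in zip(u,v)]);print("red",a(P.mean(0)-c))
p=[onz(w,x/1.5,y/1.5,.127)[:2] for x,y in ((383.5,236),(383.5,274))];print("ptr",a(p[0]-p[1]),a(p[0]-c), p)
crop(w,0,190,130,345,4.0,"e2.png")
s=cam("side"); crop(s,190,150,330,225,5.6,"e3.png")
E
```

```text
(array([0.4285, 0.0547]), np.float64(0.05626316389868914), np.float64(0.00022570967341159322))
[(71, array([293.4, 200.8]), array([286, 195,  15,  13], dtype=int32))]
green 50.86212730648986 0.050457879208958306
red 175.61449935637702
ptr 175.98563128992578 175.98410674822298 [array([0.4022, 0.0566]), array([0.4265, 0.0549])]
```

View pics/e2.png

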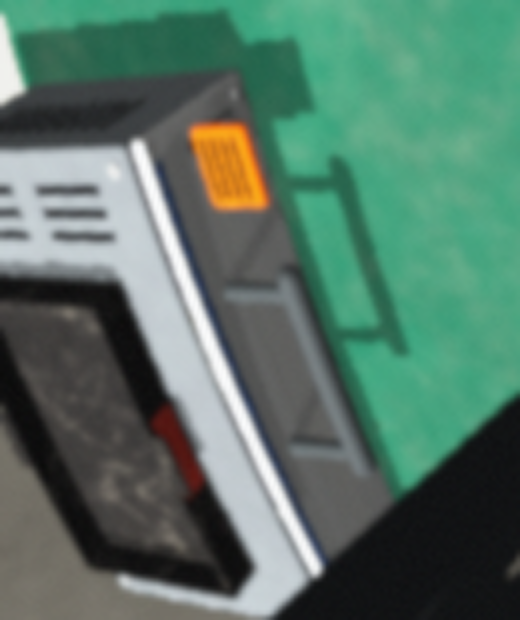

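View pics/e3.png

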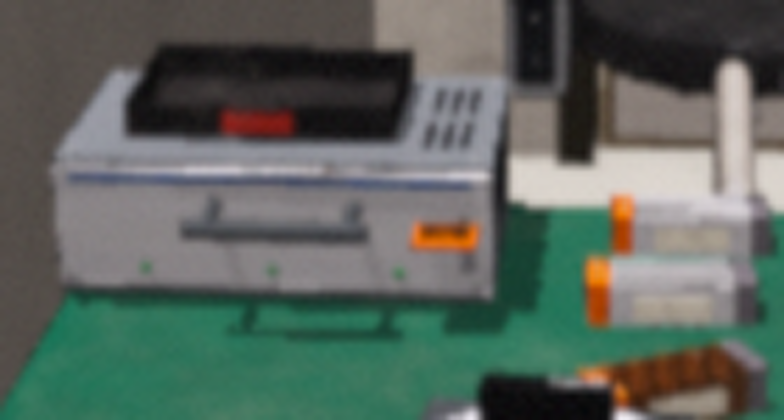

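```bash
python3 - <<'E'
from dial import *
w=cam("wrist");s=cam("side");sc=cam("scene")
W=lambda x,y:(w,x/4,190+y/4); S=lambda x,y:(s,190+x/5.6,150+y/5.6)
print("h near",tri([W(290,275),S(365,229)]));print("h far",tri([W(366,468),S(183,229)]))
print("pad",tri([W(232,168),S(446,236)]))
print("topfront near corner",tri([W(138,143),S(492,172)]))
print("far",tri([W(318,572),S(58,165)]))
for n,a,b in (("drvA or", (271,352),(600,292)),):pass
E
```

```text
h near (array([ 0.5375, -0.2266,  0.0669]), [np.float64(0.001153898619025686), np.float64(0.0011538986190256122)])
h far (array([ 0.6351, -0.2321,  0.0609]), [np.float64(0.0019542289454013042), np.float64(0.00195422894540157)])
pad (array([ 0.4978, -0.2483,  0.0553]), [np.float64(0.0006383455859953055), np.float64(0.000638345585995354)])
topfront near corner (array([ 0.4743, -0.2647,  0.0856]), [np.float64(0.0010521582036414488), np.float64(0.0010521582036413782)])
far (array([ 0.7142, -0.2963,  0.0625]), [np.float64(0.010577694151587809), np.float64(0.01057769415158776)])
```

```bash
cat >> h.py <<'E'
def go(p,yaw=None,s=None):
    """print tool-frame shift (mm) and z turn (deg) to put TCP at p, tool y heading yaw deg (tool down)"""
    from scipy.spatial.transform import Rotation as Ro
    s=s or get_state();q=s["ee_rot"];R=Ro.from_quat([q[1],q[2],q[3],q[0]]).as_matrix()
    d=R.T@(np.asarray(p)-s["position"])*1000
    y=np.degrees(np.arctan2(R[1,1],R[0,1]))
    o=[0,0,0]
    if yaw is not None:
        T=np.radians(yaw);ty=np.array([np.cos(T),np.sin(T),0]);tz=np.array([0,0,-1.]);tx=np.cross(ty,tz)
        o=np.degrees(Ro.from_matrix(R.T@np.c_[tx,ty,tz]).as_rotvec())
    print("pos",s["position"].round(4),"yaw",round(y,1),"q6",round(s["qpos"][5],2),"| shift",d.round(1),"turn",np.round(o,1))
E
python3 - <<'E'
from h import *
go([.43,-.2,.24],87);go([.57,-.21,.22],87)
E
```

```text
pos [0.4281 0.055  0.2488] yaw 86.0 q6 -1.53 | shift [ -19.8 -254.3    8.8] turn [-0.  -0.2 -1. ]
pos [0.4281 0.055  0.2488] yaw 86.0 q6 -1.53 | shift [-160.2 -254.5   28.3] turn [-0.  -0.2 -1. ]
```

```bash
python3 -m jog '[-2,-40,2,0,0,0,-6,-90,4,0,0,0,-10,-140,6,0,0,0,-15,-190,8,0,0,-0.5,-30,-235,12,0,0,-1,-70,-254,18,0,0,-1,-115,-254,24,0,0,-1,-160,-254,28,0,0,-1,-160,-254,28,0,0,-1]' 0.5;  python3 - <<'E'
from h import *
d=cam("wrist"); cv2.imwrite("pics/f1.png",cv2.resize(d["frame"][:,:,::-1],None,fx=1.5,fy=1.5));go([.586,-.229,.2],87)
E
```

```text
clock: 6.42
position: [0.5729, -0.2096, 0.2194]
ee_rot: [-0.001, 0.026, 1.0, 0.001]
contact_force: [-0.3, 1.3, -0.7]
width: 0.0427
pos [ 0.571  -0.2093  0.22  ] yaw 87.0 q6 -1.98 | shift [-16.  -18.9  19.9] turn [ 0.1 -0.2  0. ]
```

View pics/f1.png

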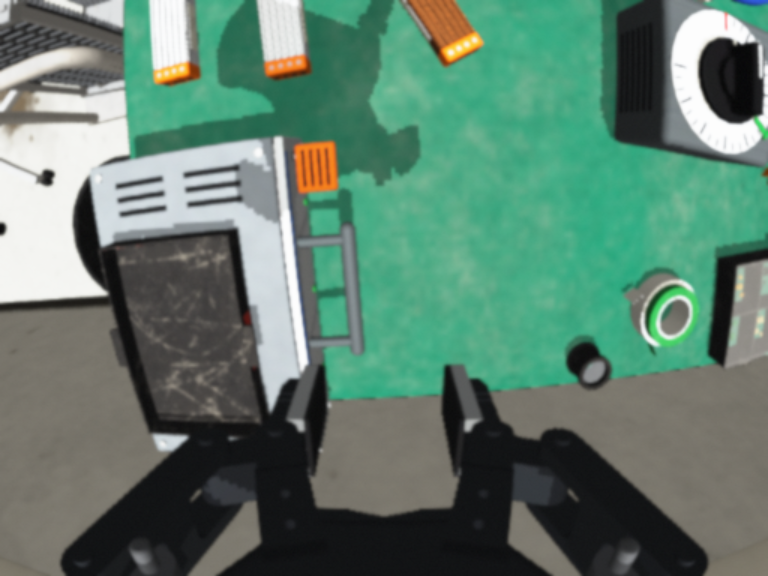

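```bash
python3 - <<'E'
from dial import *
w=cam("wrist");s=cam("side")
W=lambda x,y:(w,x/1.5,y/1.5)
S=lambda x,y:(s,190+x/5.6,150+y/5.6)
a=onz(*W(347,228),.067);b=onz(*W(357,352),.067);print(a,b,(a+b)/2,np.degrees(np.arctan2(b[1]-a[1],b[0]-a[0])))
print(tri([W(347,228),S(366,229)]),tri([W(357,352),S(183,229)]))
print("pad",onz(*W(316,167),.058),tri([W(316,167),S(446,236)]))
e0=onz(*W(281,140),.088);e1=onz(*W(308,372),.088);print(e0,e1,np.degrees(np.arctan2(e1[1]-e0[1],e1[0]-e0[0])))
ms=[(115,242),(235,232),(258,425),(152,428)]
for p in ms: print(onz(*W(*p),.11))
E
```

```text
[ 0.5409 -0.2327  0.067 ] [ 0.6337 -0.2325  0.067 ] [ 0.5873 -0.2326  0.067 ] 0.13085714011834612
(array([ 0.54  , -0.2329,  0.0652]), [np.float64(0.0012379631498307402), np.float64(0.0012379631498309139)]) (array([ 0.6364, -0.2329,  0.062 ]), [np.float64(0.0002014657725417469), np.float64(0.00020146577254183477)])
pad [ 0.4984 -0.2519  0.058 ] (array([ 0.4987, -0.2526,  0.0538]), [np.float64(0.00011755942715801163), np.float64(0.00011755942715790124)])
[ 0.4785 -0.2682  0.088 ] [ 0.6379 -0.2668  0.088 ] 0.4967046207465502
[ 0.5292 -0.3852  0.11  ]
[ 0.5308 -0.2968  0.11  ]
[ 0.6686 -0.3043  0.11  ]
[ 0.6752 -0.3952  0.11  ]
```

```bash
python3 - <<'E'
from h import *
go([.587,-.2327,.12],90);go([.587,-.2327,.12],90);go([.587,-.2327,.068],90)
E
```

```text
pos [ 0.5697 -0.2092  0.2213] yaw 87.0 q6 -1.98 | shift [-18.8 -22.7 101.2] turn [ 0.1 -0.2 -3. ]
pos [ 0.5697 -0.2092  0.2213] yaw 87.0 q6 -1.98 | shift [-18.8 -22.7 101.2] turn [ 0.1 -0.2 -3. ]
pos [ 0.5697 -0.2092  0.2213] yaw 87.0 q6 -1.98 | shift [-18.9 -22.7 153.2] turn [ 0.1 -0.2 -3. ]
```

```bash
python3 -m jog '[-9,-12,30,0,0,-1.5,-18.5,-23,65,0,0,-3,-18.5,-23,100,0,0,-3,-18.5,-23,100,0,0,-3,-18.5,-23,100,0,0,-3]' 0.75;  python3 - <<'E'
from h import *
d=cam("wrist"); crop(d,130,110,386,300,3,"f2.png");go([.587,-.2327,.068],90)
E
```

```text
clock: 7.2
position: [0.5883, -0.2338, 0.124]
ee_rot: [0.001, 0.0, 1.0, -0.001]
contact_force: [0.3, -0.0, 0.0]
width: 0.0213
pos [ 0.5888 -0.2339  0.1245] yaw 90.0 q6 -2.06 | shift [ 2.   1.3 56.5] turn [-0.1  0.2 -0. ]
```

View pics/f2.png

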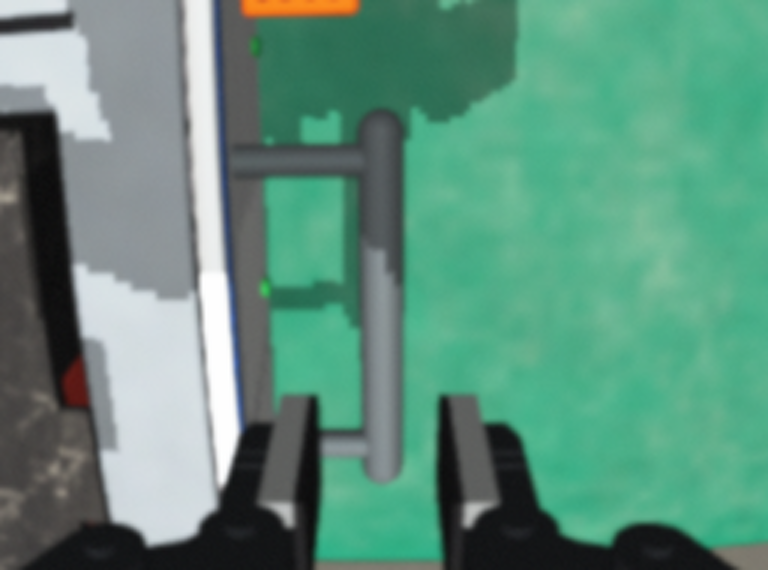

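```bash
python3 -m jog '[1,1,30,0,0,0,1,1,50,0,0,0,1,1,56,0,0,0,1,1,56,0,0,0]' 0.75; python3 -m jog '[0,0,0,0,0,0,0,0,0,0,0,0,0,0,0,0,0,0,0,0,0,0,0,0,0,0,0,0,0,0]' 1 40; python3 -m jog '[0,12,0,0,0,0,0,28,0,0,0,0,0,46,0,0,0,0,0,64,0,0,0,0,0,80,0,0,0,0,0,94,0,0,0,0,0,104,0,0,0,0,0,110,0,0,0,0,0,114,0,0,0,0,0,114,0,0,0,0]' 1 40; python3 - <<'E'
from h import *
d=cam("wrist"); cv2.imwrite("pics/g1.png",cv2.resize(d["frame"][:,:,::-1],None,fx=1.5,fy=1.5));go([.587,-.2327+.113,.068],90)
E
```

```text
clock: 7.75
position: [0.5878, -0.2328, 0.0675]
ee_rot: [0.001, -0.0, 1.0, -0.0]
contact_force: [-1.2, -0.2, -0.0]
width: 0.0211
clock: 8.38
position: [0.5873, -0.2326, 0.0665]
ee_rot: [0.0, -0.0, 1.0, -0.0]
contact_force: [0.1, 0.7, 1.2]
width: 0.0003
clock: 9.62
position: [0.5872, -0.1185, 0.0663]
ee_rot: [0.0, -0.0, 1.0, -0.0]
contact_force: [-0.9, 0.4, 0.1]
width: -0.0001
pos [ 0.5873 -0.1188  0.0663] yaw 90.0 q6 -1.89 | shift [ 0.3 -0.9 -1.7] turn [-0.  0. -0.]
```

View pics/g1.png

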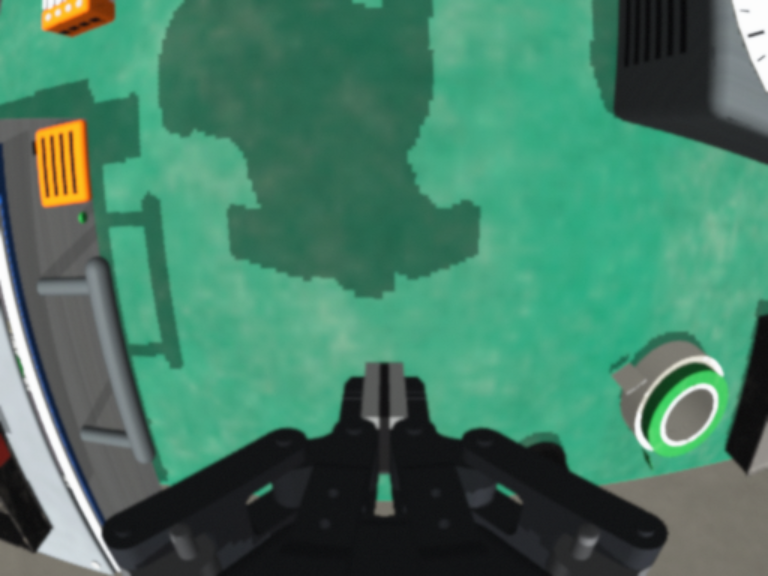

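```bash
python3 - <<'E'
from dial import *
w=cam("wrist");s=cam("side");sc=cam("scene")
print(proj(w,get_state()["position"])*1.5, proj(w,get_state()["position"]-[0,0,.019])*1.5)
print(onz(w,96/1.5,262/1.5,.067),onz(w,145/1.5,458/1.5,.067))
print(get_state()["width"])
crop(s,190,120,330,225,5.6,"g2.png");crop(sc,180,40,420,240,3.3,"g3.png")
E
```

```text
[384.2122 379.8626] [384.192  356.7119]
[ 0.5402 -0.2304  0.067 ] [ 0.6344 -0.2307  0.067 ]
-0.00023093267447007134
```

View pics/g2.png

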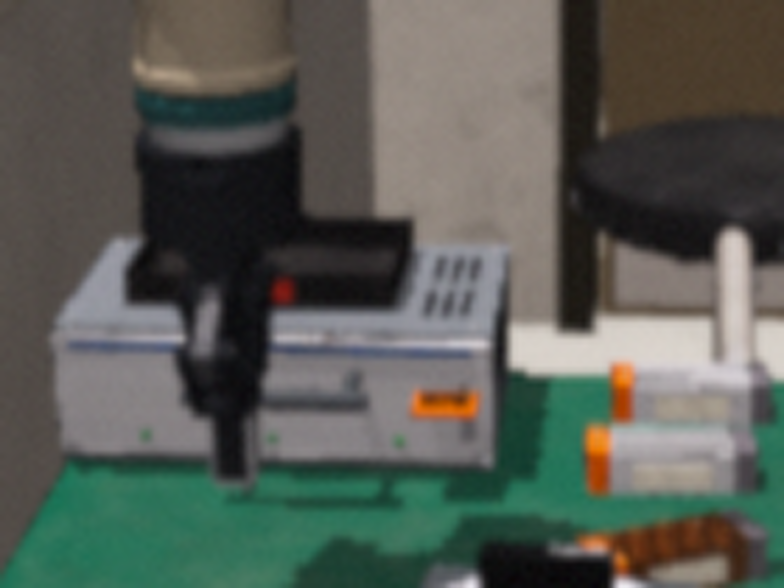

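View pics/g3.png

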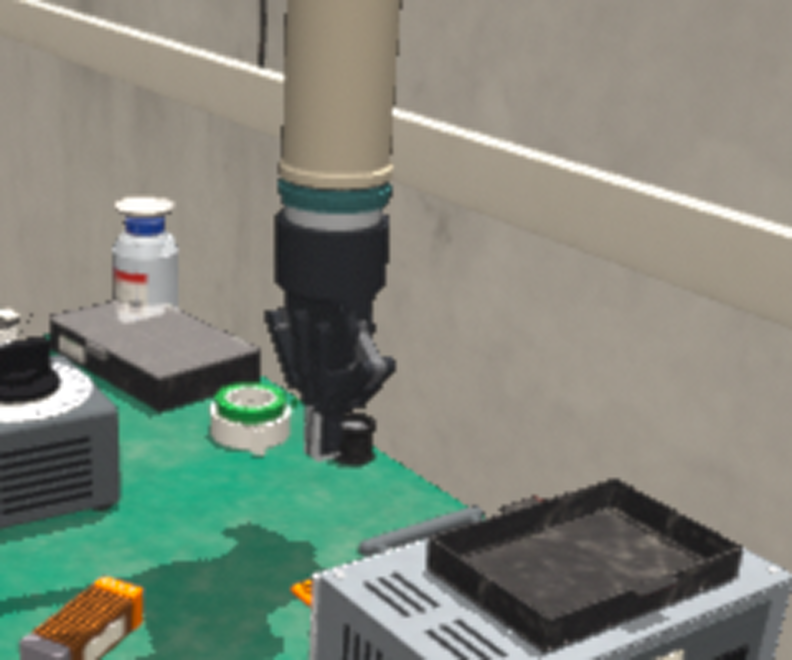

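```bash
python3 -m jog '[0,0,-30,0,0,0,0,-10,-58,0,0,0,0,-55,-58,0,0,0,0,-95,-58,0,0,0,0,-113,-58,0,0,0,0,-113,-58,0,0,0,0,-113,-30,0,0,0,0,-113,0,0,0,0,0,-113,0,0,0,0,0,-113,0,0,0,0]' 0.7; python3 - <<'E'
from h import *
s=get_state();print(s["contact_force"],s["width"])
d=cam("wrist"); crop(d,130,110,386,300,3,"g4.png");go([.587,-.2317,.068],90)
s=cam("side");crop(s,190,120,330,225,5.6,"g5.png")
E
```

```text
clock: 11.08
position: [0.5879, -0.2307, 0.0672]
ee_rot: [0.001, -0.0, 1.0, -0.0]
contact_force: [0.1, 0.6, -0.9]
width: 0.0258
[ 0.09556847  0.55741457 -0.86105438] 0.025753980754679665
pos [ 0.5882 -0.2312  0.0677] yaw 90.0 q6 -2.06 | shift [ 1.2 -0.5 -0.3] turn [-0.   0.1  0. ]
```

View pics/g4.png

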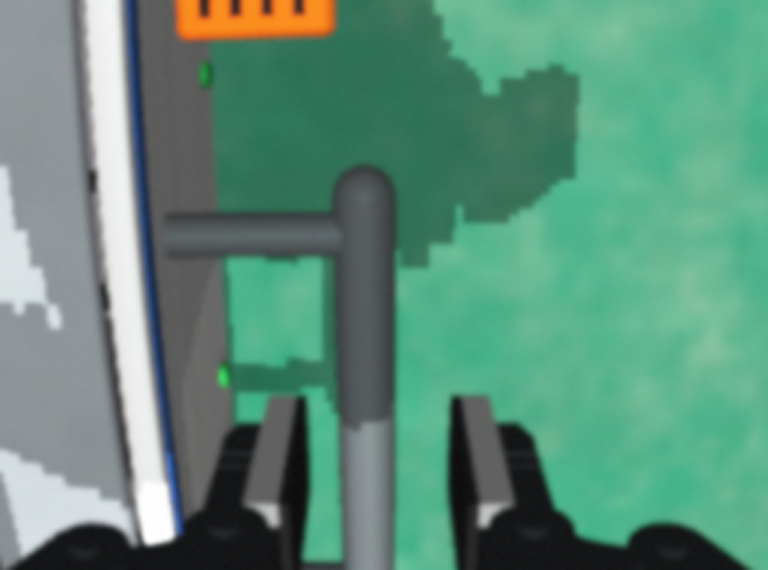

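View pics/g5.png

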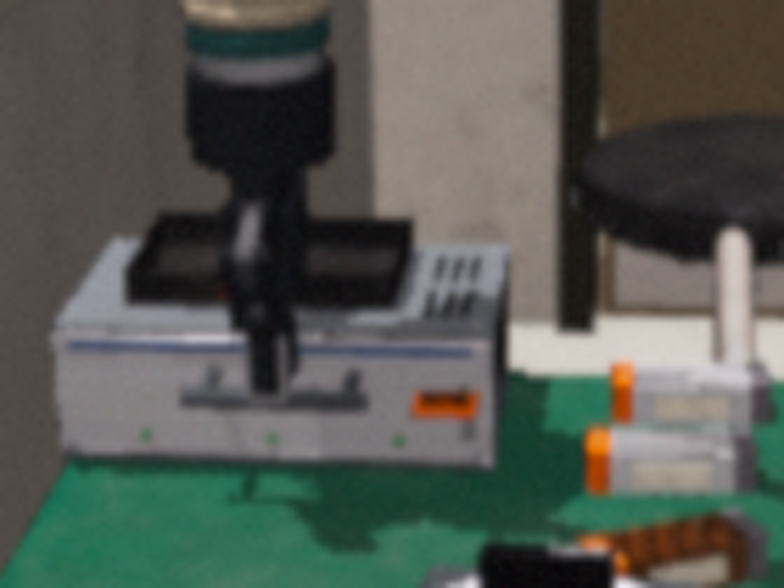

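```bash
python3 -m jog '[0,-1,8,0,0,0,0,-1,14,0,0,0,0,-1,14,0,0,0]' 0.7; python3 - <<'E'
from h import *
s=get_state();print(s["contact_force"],s["width"])
s=cam("side");crop(s,210,150,290,210,9,"g6.png")
d=cam("wrist"); crop(d,130,110,386,300,3,"g7.png")
E
```

```text
clock: 11.55
position: [0.5866, -0.2323, 0.0516]
ee_rot: [-0.001, 0.0, 1.0, 0.0]
contact_force: [1.9, -0.1, 0.6]
width: 0.0257
[ 1.90873414 -0.08595672  0.55018272] 0.025667365268167302
```

View pics/g6.png

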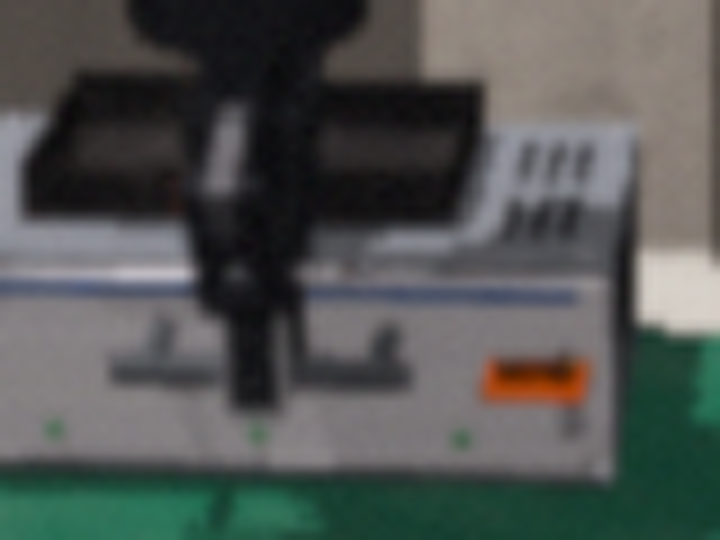

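View pics/g7.png

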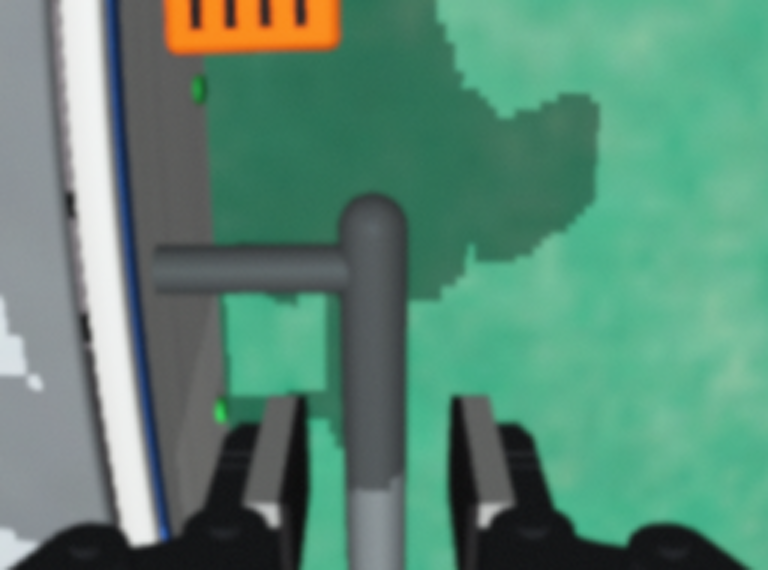

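```bash
python3 -m jog '[0,0,0,0,0,0,0,0,0,0,0,0,0,0,0,0,0,0,0,0,0,0,0,0,0,0,0,0,0,0]' 1 50
```

```text
clock: 12.28
position: [0.5873, -0.2327, 0.0526]
ee_rot: [0.0, -0.0, 1.0, -0.0]
contact_force: [-1.6, -0.6, 1.5]
width: 0.0092
```

Gripped (9.2 mm on the ~10 mm bar). Pull out.

```bash
python3 -m jog '[0,10,0,0,0,0,0,26,0,0,0,0,0,44,0,0,0,0,0,62,0,0,0,0,0,78,0,0,0,0,0,92,0,0,0,0,0,102,0,0,0,0,0,109,0,0,0,0,0,114,0,0,0,0,0,114,0,0,0,0]' 1 50; python3 - <<'E'
from h import *
d=cam("wrist"); cv2.imwrite("pics/h1.png",cv2.resize(d["frame"][:,:,::-1],None,fx=1.5,fy=1.5));go([.587,-.2327+.113,.068],90)
E
```

```text
clock: 13.52
position: [0.5866, -0.117, 0.0526]
ee_rot: [-0.0, -0.001, 1.0, 0.0]
contact_force: [-2.0, -1.0, 5.6]
width: 0.0087
pos [ 0.5866 -0.117   0.0525] yaw 90.1 q6 -1.89 | shift [ -0.3  -2.7 -15.5] turn [ 0.  -0.1  0.1]
```

View pics/h1.png

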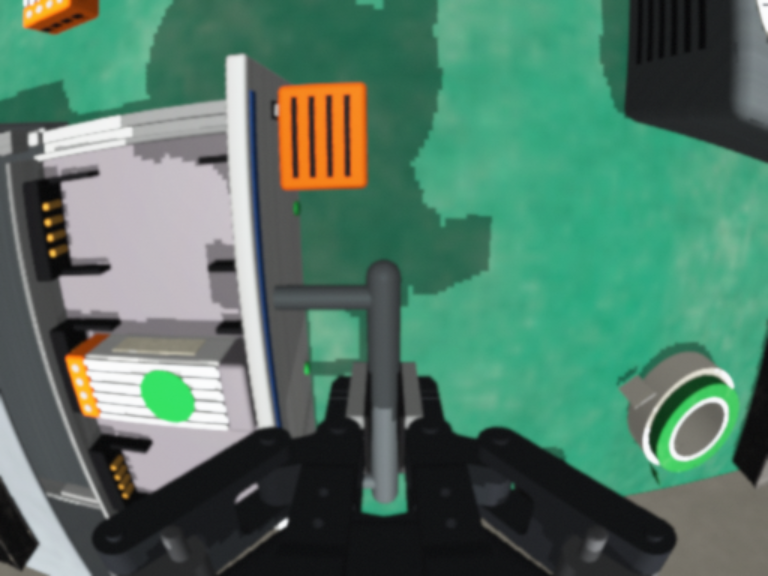

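```bash
python3 -m jog '[0,-3,0,0,0,0,0,-5,0,0,0,0,0,-6,0,0,0,0,0,-6,0,0,0,0]' 1 50; python3 -m jog '[0,-2,0,0,0,0,0,-2,0,0,0,0,0,-2,0,0,0,0]' 1 50
```

```text
clock: 14.08
position: [0.5867, -0.1222, 0.0526]
ee_rot: [-0.0, 0.0, 1.0, 0.001]
contact_force: [-2.5, 2.0, 6.8]
width: 0.0089
clock: 14.45
position: [0.5867, -0.1225, 0.0526]
ee_rot: [-0.0, 0.0, 1.0, 0.003]
contact_force: [-2.0, 5.9, 7.9]
width: 0.0087
```

```bash
python3 -m jog '[0,3,0,0,0,0,0,3,0,0,0,0,0,3,0,0,0,0,0,3,-20,0,0,0,0,3,-65,0,0,0,0,3,-110,0,0,10,0,3,-155,0,0,20,0,3,-180,0,0,30,0,3,-180,0,0,40,0,3,-180,0,0,50]' 0.7; python3 -m jog '[0,0,0,0,0,10,0,0,0,0,0,20,0,0,0,0,0,30,0,0,0,0,0,40,0,0,0,0,0,40]' 0;python3 - <<'E'
from h import *
d=cam("wrist"); cv2.imwrite("pics/i1.png",cv2.resize(d["frame"][:,:,::-1],None,fx=1.5,fy=1.5));go([.587,-.2,.2],0)
E
```

```text
clock: 15.7
position: [0.5873, -0.1237, 0.2327]
ee_rot: [0.001, 0.425, 0.905, 0.0]
contact_force: [0.3, 0.3, -0.5]
width: 0.0252
clock: 16.32
position: [0.5871, -0.1236, 0.232]
ee_rot: [-0.0, 0.707, 0.708, -0.0]
contact_force: [-0.3, 0.0, -0.3]
width: 0.0854
pos [ 0.5871 -0.1236  0.2321] yaw 0.2 q6 -0.33 | shift [-76.4  -0.3  32.1] turn [-0.  -0.   0.2]
```

View pics/i1.png

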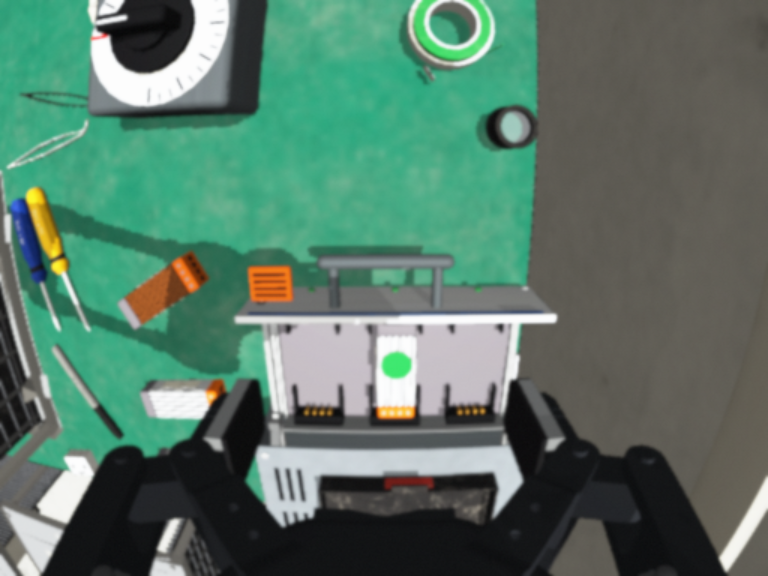

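```bash
python3 - <<'E'
from dial import *
w=cam("wrist");s=cam("side");sc=cam("scene")
gw,_=blob(w,[50,130,120],[75,255,255],(240,220,290,270));gs,_=blob(s,[50,100,80],[75,255,255],(190,160,300,205))
print(gw,gs)
for g in gs:
    print(tri([(w,*gw[0][1]),(s,*g[1])]))
W=lambda x,y:(w,x/1.5,y/1.5)
print("top corners",[onz(*W(*p),.054).round(4) for p in [(378,336),(415,335),(377,416),(416,416)]])
crop(w,150,200,370,300,3.6,"i2.png");crop(s,190,140,330,225,5.6,"i3.png")
E
```

```text
[(246, array([263.9, 243.1]), array([255, 235,  19,  17], dtype=int32))] []
top corners [array([ 0.5833, -0.1862,  0.054 ]), array([ 0.6127, -0.1853,  0.054 ]), array([ 0.5822, -0.263 ,  0.054 ]), array([ 0.6161, -0.2631,  0.054 ])]
```

View pics/i2.png

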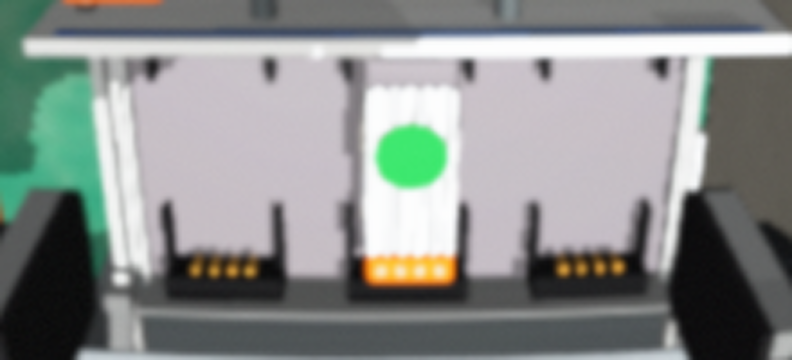

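View pics/i3.png

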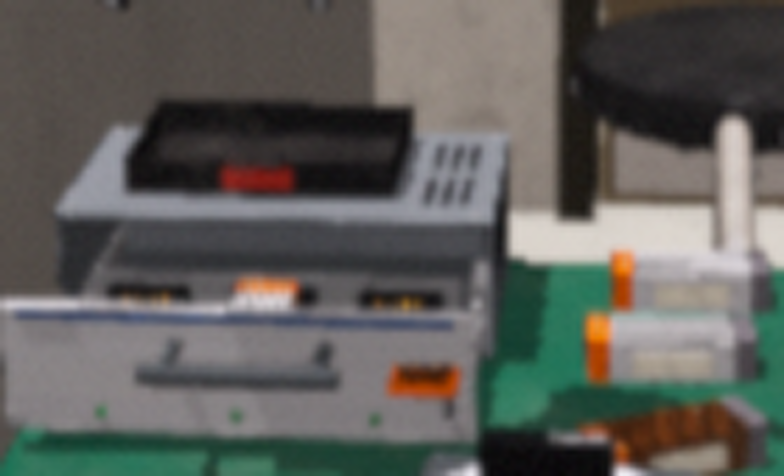

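```bash
python3 - <<'E'
from dial import *
w=cam("wrist")
for z in (.05,.054,.058): print(onz(w,263.9,243.1,z))
W=lambda x,y:(w,150+x/3.6,200+y/3.6)
print([onz(*W(*p),.054).round(4) for p in [(412,60),(410,283),(363,150),(460,150)]])
# contact block top front edges of three bays, z ~ .026+.018=.044
print("blocks",[onz(*W(*p),.044).round(4) for p in [(170,282),(285,282),(350,290),(465,290),(530,280),(648,272)]])
np.save("w1.npy",np.r_[w["C"],ray(w,263.9,243.1)])
go([.597,-.17,.2],0)
E
```

```text
[ 0.5979 -0.2141  0.05  ]
[ 0.5978 -0.212   0.054 ]
[ 0.5977 -0.2098  0.058 ]
[array([ 0.598 , -0.1767,  0.054 ]), array([ 0.5985, -0.2651,  0.054 ]), array([ 0.5818, -0.21  ,  0.054 ]), array([ 0.6148, -0.21  ,  0.054 ])]
blocks [array([ 0.5079, -0.2735,  0.044 ]), array([ 0.552, -0.272,  0.044]), array([ 0.5764, -0.2754,  0.044 ]), array([ 0.6196, -0.2756,  0.044 ]), array([ 0.644 , -0.2715,  0.044 ]), array([ 0.6897, -0.2696,  0.044 ])]
pos [ 0.5872 -0.1236  0.2323] yaw 0.1 q6 -0.32 | shift [-46.5   9.7  32.3] turn [0.  0.  0.1]
```

```bash
python3 - <<'E'
from dial import *
s=cam("side")
def atxy(d,u,v,y):
    r=ray(d,u,v);return d["C"]+r*(y-d["C"][1])/r[1]
print("shut tip g2",atxy(s,231.6,206.6,-.1188), "back face:",atxy(s,231.6,206.6,-.104))
print("g5 tip",atxy(s,237.3,190,-.218),atxy(s,237.3,190,-.204))
print("g6 tip (tcp .052)",atxy(s,210+255/9,150+410/9,-.218),atxy(s,210+255/9,150+410/9,-.204))
print("bar g5", atxy(s,190+275/5.6,120+398/5.6,-.2317))
E
```

```text
shut tip g2 [ 0.5883 -0.1188  0.066 ] back face: [ 0.5852 -0.104   0.073 ]
g5 tip [ 0.5895 -0.218   0.0726] [ 0.5869 -0.204   0.0786]
g6 tip (tcp .052) [ 0.5872 -0.218   0.0551] [ 0.5846 -0.204   0.0613]
bar g5 [ 0.5869 -0.2317  0.0635]
```

```bash
python3 - <<'E'
from dial import *
from scipy.spatial.transform import Rotation as Ro
w=cam("wrist");s=get_state();q=s["ee_rot"];R=Ro.from_quat([q[1],q[2],q[3],q[0]]).as_matrix();p=s["position"]
f=lambda t:(proj(w,p+R@(np.array(t)/1000))*1.5).round(1)
print("cam in tool",(R.T@(w["C"]-p)*1000).round(1))
for z in (-10,0,5,10,15,19): print(z,"centre",f([0,0,z]),"edge",f([11,0,z]),"open edge",f([11,42.5,z]))
import rig; print([n for n in dir(rig) if not n.startswith('_')])
E
```

```text
cam in tool [  83.7    0.5 -144.2]
-10 centre [382.1 394.6] edge [382.1 367.3] open edge [503.9 365.6]
0 centre [382.2 380.5] edge [382.2 354.2] open edge [497.4 352.9]
5 centre [382.3 373.9] edge [382.2 348.1] open edge [494.4 347. ]
10 centre [382.3 367.7] edge [382.3 342.4] open edge [491.5 341.5]
15 centre [382.3 361.8] edge [382.3 337. ] open edge [488.8 336.2]
19 centre [382.4 357.3] edge [382.3 332.8] open edge [486.7 332.1]
['MotionError', 'get_image', 'get_state', 'nose_length', 'sign_off']
```

```bash
python3 - <<'E'
import rig; print(rig.nose_length)
E
```

```text
0.019
```

```bash
python3 -m jog '[-35,4,20,0,0,0,-70,8,50,0,0,0,-97.5,11,80,0,0,0,-97.5,11,112,0,0,0,-97.5,11,112,0,0,0,-97.5,11,112,0,0,0]' 0.42; python3 - <<'E'
from h import *
d=cam("wrist"); cv2.imwrite("pics/j1.png",cv2.resize(d["frame"][:,:,::-1],None,fx=1.5,fy=1.5));go([.598,-.221,.04],0)
g,_=blob(d,[50,130,120],[75,255,255],(200,150,320,300));print(g)
a=np.load("w1.npy");
A=np.zeros((3,3));b=np.zeros(3)
for C,r in ((a[:3],a[3:]),(d["C"],ray(d,*max(g,key=lambda t:t[0])[1]))):
    P=np.eye(3)-np.outer(r,r);A+=P;b+=P@C
print("sticker",np.linalg.solve(A,b))
E
```

```text
clock: 17.42
position: [0.599, -0.221, 0.1215]
ee_rot: [0.001, 0.707, 0.707, 0.0]
contact_force: [-0.1, 0.0, 0.3]
width: 0.0491
pos [ 0.5993 -0.2211  0.1221] yaw 0.0 q6 -0.46 | shift [ 0.2 -1.5 82.1] turn [0.2 0.1 0. ]
[(751, array([253.3, 198. ]), array([238, 183,  32,  30], dtype=int32))]
sticker [ 0.59776001 -0.21193725  0.05404008]
```

View pics/j1.png

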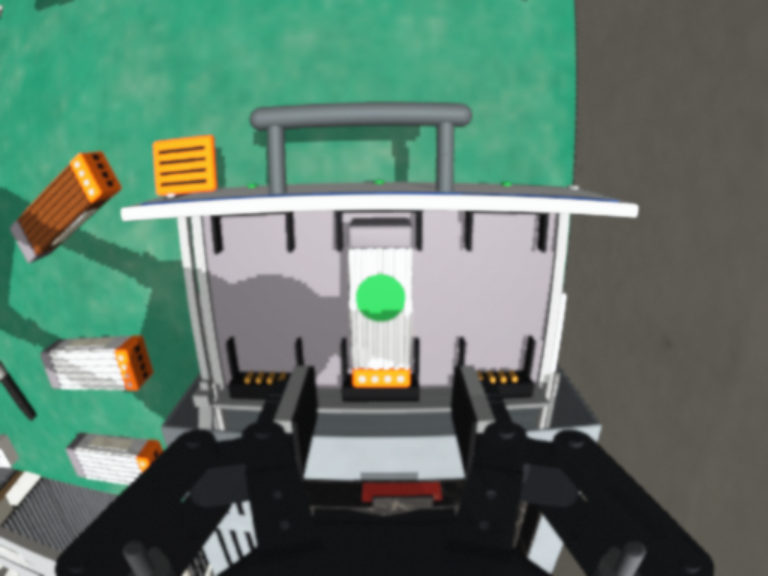

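```bash
python3 - <<'E'
from dial import *
w=cam("wrist")
for p in ((380,218),(380,226),(381,370),(381,387),(349,300),(412,300)): print(p,onz(w,p[0]/1.5,p[1]/1.5,.054).round(4))
E
```

```text
(380, 218) [ 0.5982 -0.1721  0.054 ]
(380, 226) [ 0.5982 -0.176   0.054 ]
(381, 370) [ 0.5986 -0.2541  0.054 ]
(381, 387) [ 0.5986 -0.2649  0.054 ]
(349, 300) [ 0.5825 -0.2139  0.054 ]
(412, 300) [ 0.6144 -0.2139  0.054 ]
```

```bash
python3 -m jog '[0,-0.5,35,0,0,0,0,-0.5,60,0,0,0,0,-0.5,75,0,0,0,0,-0.5,80,0,0,0,0,-0.5,80,0,0,0]' 0.42; python3 - <<'E'
from h import *
d=cam("wrist"); cv2.imwrite("pics/j2.png",cv2.resize(d["frame"][:,:,::-1],None,fx=1.5,fy=1.5));go([.598,-.221,.03],0)
d=cam("side");crop(d,190,100,330,205,5.6,"j3.png")
E
```

```text
clock: 18.15
position: [0.5983, -0.2212, 0.041]
ee_rot: [0.001, 0.707, 0.707, 0.0]
contact_force: [-0.1, 0.2, 0.8]
width: 0.049
pos [ 0.5985 -0.2213  0.0413] yaw 0.0 q6 -0.46 | shift [ 0.3 -0.5 11.3] turn [0.1 0.  0. ]
```

View pics/j2.png

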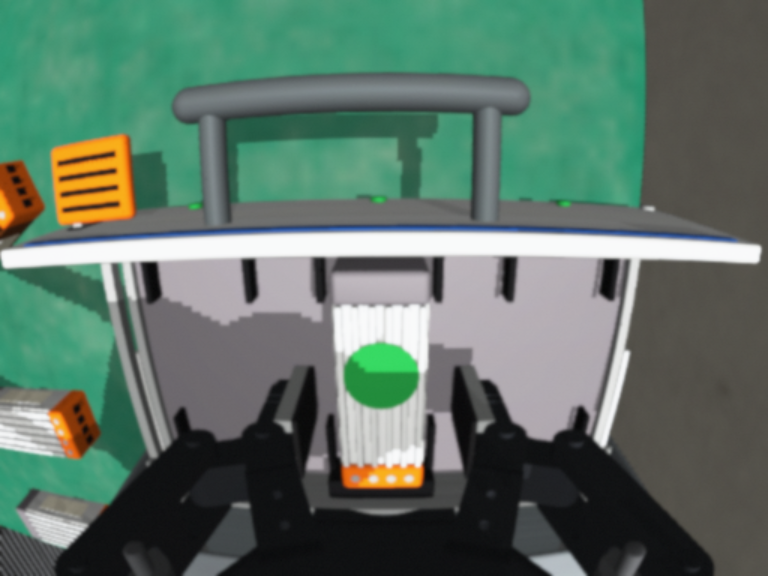

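View pics/j3.png

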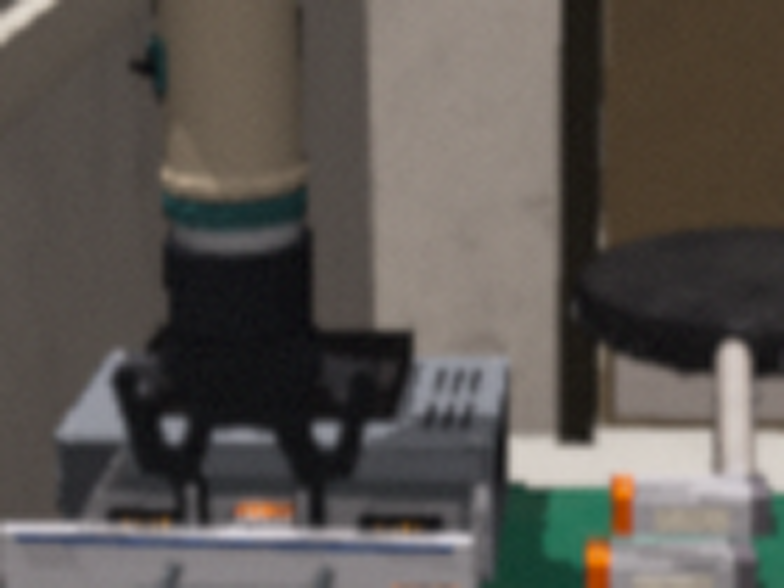

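```bash
python3 -m jog '[0,0,5,0,0,0,0,0,10,0,0,0,0,0,10,0,0,0]' 0.42;python3 -m jog '[0,0,0,0,0,0,0,0,0,0,0,0,0,0,0,0,0,0,0,0,0,0,0,0]' 1 60
```

```text
clock: 18.62
position: [0.5973, -0.2208, 0.0297]
ee_rot: [-0.001, 0.707, 0.707, -0.0]
contact_force: [-0.2, 0.7, 0.3]
width: 0.0493
clock: 19.12
position: [0.5979, -0.2211, 0.0306]
ee_rot: [0.0, 0.707, 0.707, 0.0]
contact_force: [0.3, -0.6, 1.4]
width: 0.0308
```

```bash
python3 -m jog '[0,0,-20,0,0,0,0,0,-50,0,0,0,0,0,-90,0,0,0,0,0,-130,0,0,0,-20,0,-150,0,0,-10,-40,0,-150,0,0,-20,-60,0,-150,0,0,-30,-60,0,-150,0,0,-40,-60,0,-150,0,0,-50,-60,0,-150,0,0,-60]' 1 60;python3 -m jog '[0,0,0,0,0,-10,0,0,0,0,0,-20,0,0,0,0,0,-30,0,0,0,0,0,-30]' 1 60; python3 - <<'E'
from h import *
d=cam("wrist"); cv2.imwrite("pics/k1.png",cv2.resize(d["frame"][:,:,::-1],None,fx=1.5,fy=1.5));go([.601,-.345,.18],90)
d=cam("scene");crop(d,200,60,440,240,3.2,"k2.png")
E
```

```text
clock: 20.38
position: [0.5971, -0.2808, 0.1795]
ee_rot: [-0.001, 0.256, 0.967, 0.0]
contact_force: [-0.3, 0.3, -0.8]
width: 0.0306
clock: 20.88
position: [0.5973, -0.2807, 0.1797]
ee_rot: [-0.001, 0.001, 1.0, 0.0]
contact_force: [0.6, 0.5, -1.1]
width: 0.0307
pos [ 0.5974 -0.2808  0.1798] yaw 89.8 q6 -2.11 | shift [ -3.8 -64.2  -0.3] turn [ 0.  -0.1 -0.2]
```

View pics/k1.png

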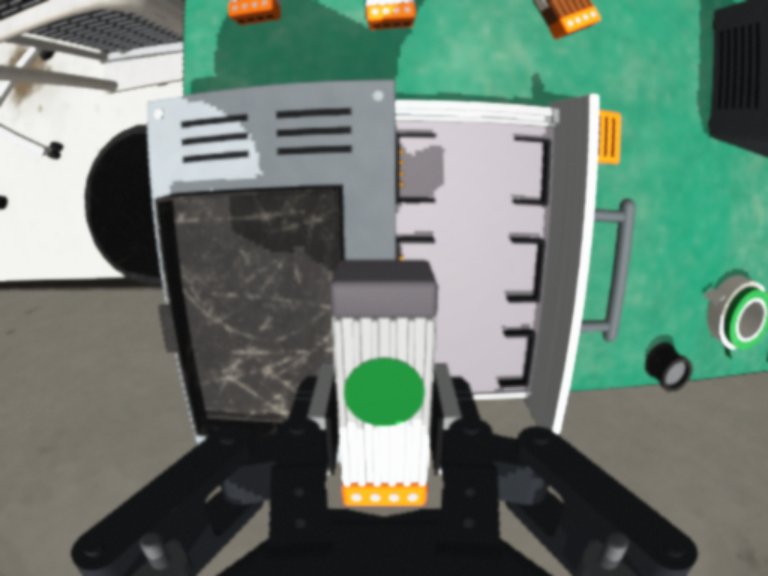

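View pics/k2.png

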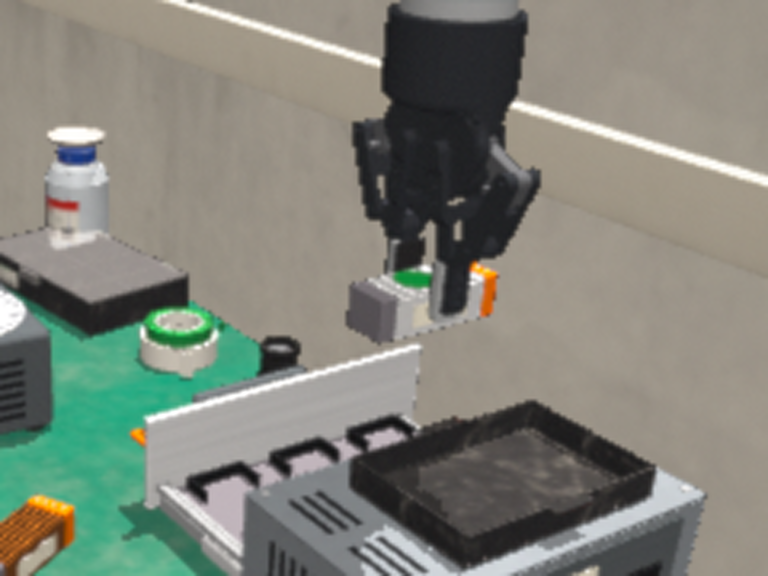

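```bash
python3 - <<'E'
from dial import *
w=cam("wrist");s=cam("scene")
S=[onz(s,200+x/3.2,60+y/3.2,.11) for x,y in ((352,465),(530,403),(655,467),(470,560))]
print(np.round(S,4),np.mean(S,0))
W=[onz(w,x/1.5,y/1.5,.11) for x,y in ((345,186),(160,200),(197,425))]
print(np.round(W,4))
# height: triangulate corners seen in both
print(tri([(s,200+352/3.2,60+465/3.2),(w,345/1.5,186/1.5)]),tri([(s,200+470/3.2,60+560/3.2),(w,160/1.5,200/1.5)]))
print("floor",[onz(w,x/1.5,y/1.5,.09).round(4) for x,y in ((176,198),(205,416))])
E
```

```text
[[ 0.5282 -0.3122  0.11  ]
 [ 0.6779 -0.307   0.11  ]
 [ 0.6819 -0.4028  0.11  ]
 [ 0.5199 -0.4194  0.11  ]] [ 0.602  -0.3603  0.11  ]
[[ 0.533  -0.2995  0.11  ]
 [ 0.5354 -0.3978  0.11  ]
 [ 0.6742 -0.3983  0.11  ]]
(array([ 0.5352, -0.3013,  0.1024]), [np.float64(0.0019227918307574286), np.float64(0.0019227918307573998)]) (array([ 0.5364, -0.4052,  0.0959]), [np.float64(0.0004936891602810937), np.float64(0.000493689160281287)])
floor [array([ 0.537 , -0.3981,  0.09  ]), array([ 0.6809, -0.4014,  0.09  ])]
```

```bash
python3 -m jog '[-4,-35,0,0,0,0,-8,-68,20,0,0,0,-8,-68,50,0,0,0,-8,-68,70,0,0,0,-8,-68,79,0,0,0,-8,-68,82,0,0,0,-8,-68,84,0,0,0,-8,-68,84,0,0,0]' 1 60; python3 - <<'E'
from h import *
d=cam("wrist"); cv2.imwrite("pics/l1.png",cv2.resize(d["frame"][:,:,::-1],None,fx=1.5,fy=1.5));go([.605,-.349,.0955],90)
d=cam("scene");crop(d,200,60,440,240,3.2,"l2.png")
E
```

```text
clock: 22.08
position: [0.6061, -0.3491, 0.0972]
ee_rot: [0.001, -0.0, 1.0, -0.0]
contact_force: [-0.3, -0.9, -1.2]
width: 0.0312
pos [ 0.6061 -0.3491  0.0972] yaw 90.0 q6 -2.19 | shift [1.1 0.1 1.7] turn [-0.   0.1  0. ]
```

View pics/l1.png

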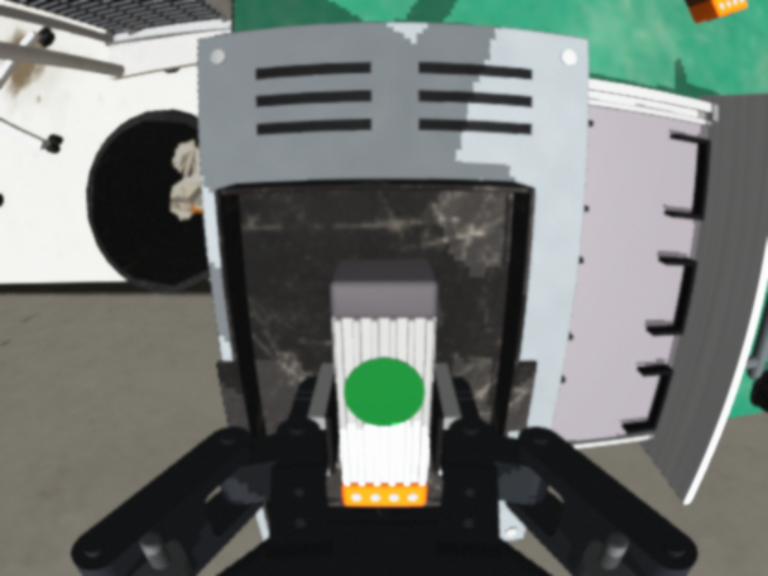

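View pics/l2.png

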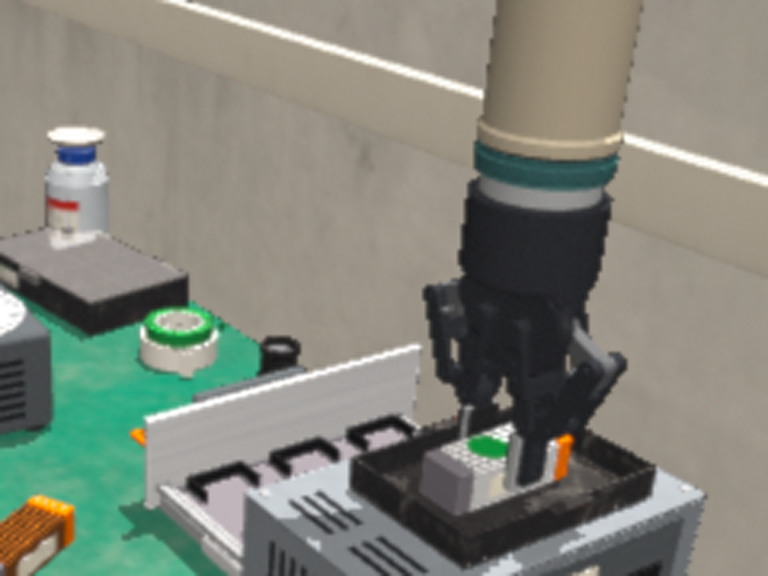

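```bash
python3 -m jog '[0,0,1.5,0,0,0,0,0,2.5,0,0,0,0,0,2.5,0,0,0]' 1 60;python3 -m jog '[0,0,0,0,0,0,0,0,0,0,0,0,0,0,0,0,0,0,0,0,0,0,0,0]' 0.48 60
```

```text
clock: 22.55
position: [0.6058, -0.3491, 0.0945]
ee_rot: [0.0, 0.0, 1.0, -0.0]
contact_force: [-0.5, -0.2, 3.2]
width: 0.031
clock: 23.05
position: [0.6057, -0.349, 0.0937]
ee_rot: [0.0, -0.0, 1.0, 0.0]
contact_force: [-0.3, 0.7, -0.6]
width: 0.0444
```

```bash
python3 -m jog '[0,0,-30,0,0,0,0,0,-70,0,0,0,0,0,-110,0,0,0,0,0,-125,0,0,0,0,0,-125,0,0,0]' 0.48; python3 - <<'E'
from h import *
s=cam("side");c=cam("scene")
a,_=blob(s,[5,130,150],[18,255,255],(285,180,310,215));b,_=blob(c,[5,130,150],[18,255,255],(245,240,300,310))
print(a,b)
for x in a:
    for y in b: print(tri([(s,*x[1]),(c,*y[1])]))
d=cam("wrist"); cv2.imwrite("pics/m1.png",cv2.resize(d["frame"][:,:,::-1],None,fx=1.5,fy=1.5));go([.45,-.25,.22],90)
E
```

```text
clock: 23.68
position: [0.6059, -0.3491, 0.2194]
ee_rot: [0.001, -0.0, 1.0, -0.0]
contact_force: [0.6, -1.0, -0.6]
width: 0.0444
[(31, array([300.8, 189.5]), array([299, 185,   4,  10], dtype=int32)), (40, array([296.4, 200.8]), array([295, 196,   4,  11], dtype=int32))] [(44, array([254.3, 257.5]), array([251, 252,   6,  12], dtype=int32)), (65, array([277.9, 288.4]), array([273, 275,   9,  22], dtype=int32))]
(array([ 0.40717083, -0.31475589,  0.03817926]), [np.float64(0.0013122071793583994), np.float64(0.0013122071793583484)])
(array([ 0.41162968, -0.38048207,  0.01218667]), [np.float64(0.002020015491198951), np.float64(0.002020015491198981)])
(array([ 0.42157978, -0.28793255,  0.01283281]), [np.float64(0.001263260024558239), np.float64(0.001263260024558256)])
(array([ 0.42711931, -0.3559259 , -0.0161132 ]), [np.float64(0.004937573265887642), np.float64(0.004937573265887757)])
pos [ 0.6048 -0.3484  0.2165] yaw 90.0 q6 -2.19 | shift [154.8  98.4  -2.8] turn [ 0.1 -0.2 -0. ]
```

View pics/m1.png

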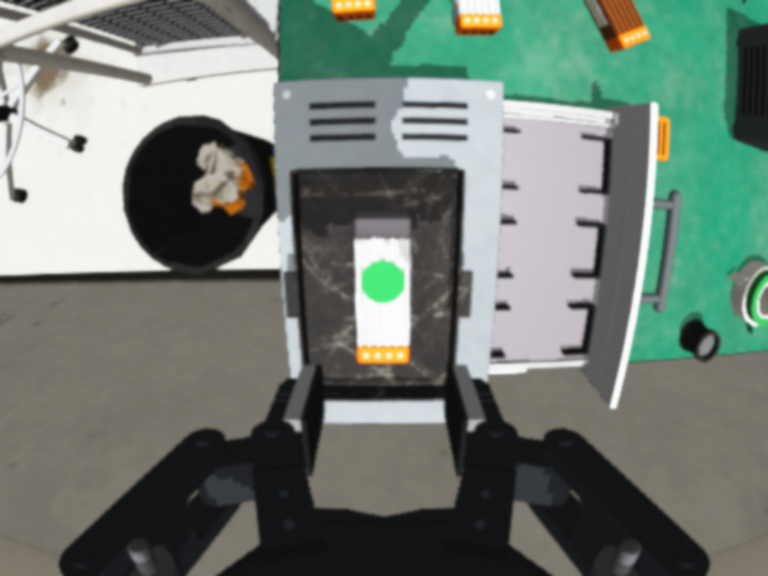

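```bash
python3 - <<'E'
from h import *
c=cam("scene");s=cam("side")
print([onz(c,u,v,0).round(3) for u,v in ((132,323),(75,240))],[onz(s,u,v,0).round(3) for u,v in ((383,237),(455,240))])
E
python3 -m jog '[50,10,0,0,0,0,100,20,0,0,0,0,145,30,0,0,0,0,185,38,0,0,0,0,185,38,0,0,0,0]' 0.4; python3 - <<'E'
from h import *
d=cam("wrist"); cv2.imwrite("pics/m2.png",cv2.resize(d["frame"][:,:,::-1],None,fx=1.5,fy=1.5));go([.45,-.25,.22],90)
E
```

```text
[array([ 0.179, -0.318,  0.   ]), array([ 0.142, -0.038,  0.   ])] [array([ 0.189, -0.104,  0.   ]), array([ 0.012, -0.104,  0.   ])]
clock: 24.55
position: [0.4178, -0.3096, 0.2182]
ee_rot: [-0.001, 0.001, 1.0, 0.001]
contact_force: [0.1, 0.8, -0.7]
width: 0.0513
pos [ 0.4197 -0.3106  0.2185] yaw 89.9 q6 -2.34 | shift [-30.2  60.6  -1.5] turn [ 0.  -0.  -0.1]
```

View pics/m2.png

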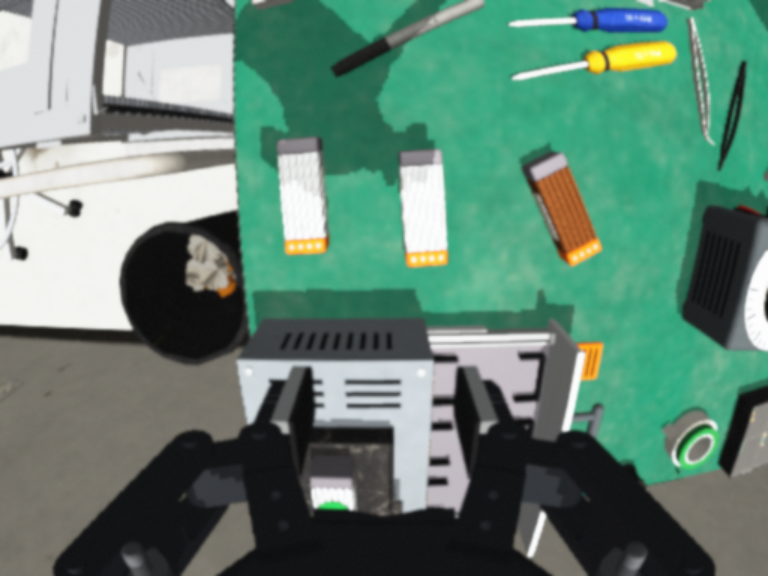

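```bash
python3 - <<'E'
from h import *
d=cam("wrist");crop(d,170,80,320,190,5.2,"m3.png")
E
```

```text
(no output)
```

View pics/m3.png

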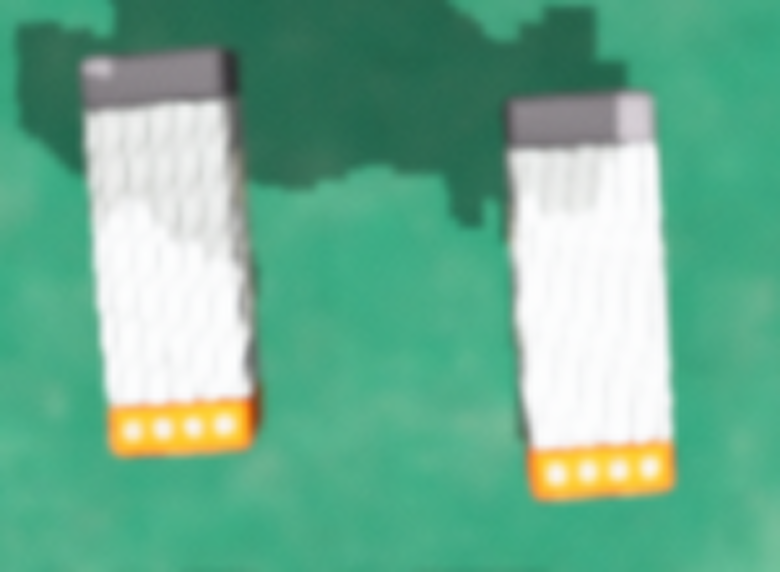

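```bash
python3 - <<'E'
from h import *
d=cam("wrist");s=cam("scene")
for n,P in (("A",[(508,98),(652,93),(530,498),(673,490)]),("B",[(83,62),(222,52),(110,455),(250,446)])):
    q=[onz(d,170+x/5.2,80+y/5.2,.028)[:2] for x,y in P]
    c=np.mean(q,0);a=(q[2]+q[3]-q[0]-q[1])/2
    print(n,c.round(4),"len",np.hypot(*a),"dir",np.degrees(np.arctan2(a[1],a[0])),"w",np.hypot(*(q[1]-q[0])),np.hypot(*(q[3]-q[2])))
    print(proj(s,[*c,.028]))
go([.38,-.285,.1],90)
E
```

```text
A [ 0.3826 -0.2797] len 0.08881265538222542 dir 4.071395253488578 w 0.030895469243575027 0.03237799115060678
[233.65519209 255.49102395]
B [ 0.3726 -0.373 ] len 0.0878442096716468 dir 2.0900258457160468 w 0.030585498602338015 0.03219118647537343
[255.46593177 287.27852723]
pos [ 0.4216 -0.3114  0.2185] yaw 90.0 q6 -2.34 | shift [ 41.7  26.4 118.5] turn [-0.  0.  0.]
```

```bash
python3 -m jog '[20,15,45,0,0,-2,38,31,90,0,0,-4,38,31,130,0,0,-4,38,31,150,0,0,-4,38,31,150,0,0,-4,38,31,150,0,0,-4]' 0.42; python3 - <<'E'
from h import *
d=cam("wrist"); cv2.imwrite("pics/n1.png",cv2.resize(d["frame"][:,:,::-1],None,fx=1.5,fy=1.5));go([.3826,-.2797,.008],94)
E
```

```text
clock: 25.5
position: [0.3839, -0.2808, 0.0693]
ee_rot: [0.001, -0.035, 0.999, -0.0]
contact_force: [0.1, -0.8, 0.6]
width: 0.0494
pos [ 0.3839 -0.2809  0.0696] yaw 94.0 q6 -2.42 | shift [ 1.3  1.3 61.6] turn [-0.1  0.1  0. ]
```

View pics/n1.png

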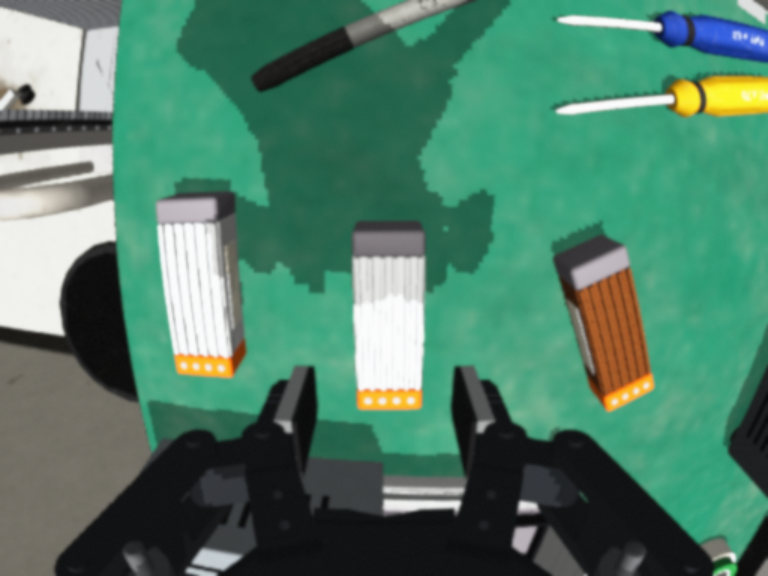

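```bash
python3 -m jog '[1,1.5,30,0,0,0,1,1.5,50,0,0,0,1,1.5,59,0,0,0,1,1.5,61,0,0,0,1,1.5,61,0,0,0]' 0.42;python3 -m jog '[0,0,0,0,0,0,0,0,0,0,0,0,0,0,0,0,0,0,0,0,0,0,0,0]' 1 60;python3 -m jog '[0,0,-15,0,0,0,0,0,-40,0,0,0,0,0,-80,0,0,0,0,0,-120,0,0,0,0,0,-150,0,0,0,0,0,-150,0,0,0]' 1 60; python3 - <<'E'
from h import *
d=cam("wrist"); cv2.imwrite("pics/n2.png",cv2.resize(d["frame"][:,:,::-1],None,fx=1.5,fy=1.5));go([.53,-.221,.16],0)
E
```

```text
clock: 26.18
position: [0.3822, -0.2791, 0.0085]
ee_rot: [0.001, -0.035, 0.999, -0.001]
contact_force: [-0.6, -0.2, 0.1]
width: 0.0492
clock: 26.68
position: [0.3822, -0.2791, 0.0088]
ee_rot: [0.001, -0.035, 0.999, -0.001]
contact_force: [-0.6, -0.9, 5.3]
width: 0.0305
clock: 27.42
position: [0.3827, -0.2796, 0.1597]
ee_rot: [0.002, -0.035, 0.999, -0.002]
contact_force: [0.5, 0.0, -2.7]
width: 0.0304
pos [ 0.3817 -0.2786  0.158 ] yaw 94.0 q6 -2.42 | shift [-152.    47.1   -1.8] turn [ 0.   0.1 94. ]
```

View pics/n2.png

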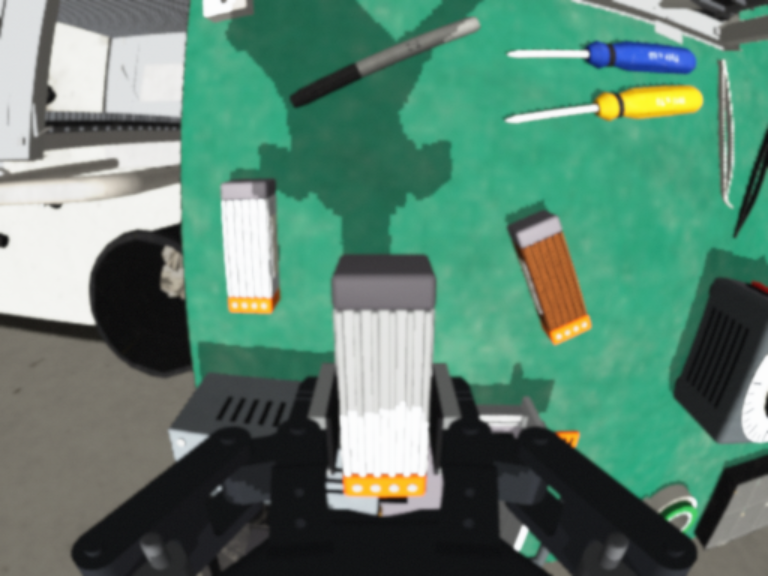

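```bash
cat >> h.py <<'E'
def vcam(tcp,yaw):
    """wrist camera as if the tool stood at tcp, tool y heading yaw, tool down (camera is rigid on the tool)"""
    from scipy.spatial.transform import Rotation as Ro
    w=cam("wrist");s=get_state();q=s["ee_rot"];R=Ro.from_quat([q[1],q[2],q[3],q[0]]).as_matrix()
    T=np.radians(yaw);ty=np.array([np.cos(T),np.sin(T),0]);tz=np.array([0,0,-1.]);Q=np.c_[np.cross(ty,tz),ty,tz]
    D=Q@R.T; v=dict(w); v["C"]=np.asarray(tcp)+D@(w["C"]-s["position"]); v["R"]=w["R"]@D.T; v["t"]=-v["R"]@v["C"]; return v
E
python3 - <<'E'
from h import *
v=vcam([.5985,-.221,.1215],0)
print(onz(v,253.3,198,.054))
for p in [(216,250),(290,250),(467,248),(541,250),(232,338),(299,338),(461,338),(529,336)]: print(p,onz(v,p[0]/1.5,p[1]/1.5,.036).round(4))
v=vcam([.5871,-.1236,.2321],0)
print(onz(v,263.9,243.1,.054))
for p in [(152,80),(270,80),(543,80),(660,78),(168,204),(278,204),(532,204),(642,200)]: print(p,onz(v,150+p[0]/3.6,200+p[1]/3.6,.036).round(4))
E
```

```text
[ 0.5953647  -0.21323045  0.054     ]
(216, 250) [ 0.5038 -0.192   0.036 ]
(290, 250) [ 0.5467 -0.1928  0.036 ]
(467, 248) [ 0.6419 -0.1917  0.036 ]
(541, 250) [ 0.6842 -0.1921  0.036 ]
(232, 338) [ 0.5072 -0.2455  0.036 ]
(299, 338) [ 0.5484 -0.2447  0.036 ]
(461, 338) [ 0.6416 -0.2446  0.036 ]
(529, 336) [ 0.6828 -0.244   0.036 ]
[ 0.59606411 -0.21294046  0.054     ]
(152, 80) [ 0.5051 -0.1934  0.036 ]
(270, 80) [ 0.5473 -0.193   0.036 ]
(543, 80) [ 0.643  -0.1931  0.036 ]
(660, 78) [ 0.6856 -0.1929  0.036 ]
(168, 204) [ 0.5066 -0.2444  0.036 ]
(278, 204) [ 0.5481 -0.2434  0.036 ]
(532, 204) [ 0.6421 -0.2437  0.036 ]
(642, 200) [ 0.6841 -0.2431  0.036 ]
```

```bash
cat >> h.py <<'E'
def intool(px,py,z):
    """pixel of wrist picture -> tool x,y (mm) on tool plane z (mm)"""
    from scipy.spatial.transform import Rotation as Ro
    w=cam("wrist");s=get_state();q=s["ee_rot"];R=Ro.from_quat([q[1],q[2],q[3],q[0]]).as_matrix()
    r=R.T@ray(w,px,py);C=R.T@(w["C"]-s["position"])*1000
    return (C+r*(z-C[2])/r[2])[:2].round(1)
E
python3 - <<'E'
from h import *
print("A now",[intool(x/1.5,y/1.5,-23.4) for x,y in ((385,275),(385,310),(385,473),(385,495))])
print("tested ",[intool(x/1.5,y/1.5,-23.4) for x,y in ((385,282),(385,318),(385,484),(385,505))])
E
```

```text
A now [array([47.4,  0. ]), array([37. ,  0.1]), array([-25.1,   0.3]), array([-36.3,   0.3])]
tested  [array([45.6,  0.2]), array([34.6,  0.2]), array([-30.6,   0.2]), array([-41.9,   0.2])]
```

```bash
python3 - <<'E'
from h import *
go([.6665,-.2223,.15],0)
E
python3 -m jog '[-25,3,0,0,0,9.4,-60,9,0,0,0,18.8,-100,16,0,0,0,28.2,-140,22,0,0,0,37.6,-180,28,0,0,0,47,-220,32,0,0,0,56.4,-255,35,0,0,0,65.8,-280,37,2,0,0,75.2,-287,37,5,0,0,84.6,-287,37,8,0,0,94]' 1 60; python3 - <<'E'
from h import *
go([.6665,-.2223,.15],0)
E
```

```text
pos [ 0.3815 -0.2784  0.1574] yaw 94.0 q6 -2.42 | shift [-288.2   36.1    7.2] turn [ 0.  -0.1 94. ]
clock: 29.22
position: [0.6661, -0.2214, 0.1488]
ee_rot: [-0.0, 0.709, 0.705, -0.0]
contact_force: [-1.0, 0.2, -1.5]
width: 0.0307
pos [ 0.6661 -0.2214  0.1488] yaw -0.3 q6 -0.42 | shift [-0.9  0.4 -1.2] turn [-0.  -0.  -0.3]
```

```bash
python3 -m jog '[0,0,20,0,0,-0.3,0,0,50,0,0,-0.3,0,0,60,0,0,-0.3,0,0,60,0,0,-0.3]' 1 60;python3 - <<'E'
from h import *
d=cam("wrist"); cv2.imwrite("pics/o1.png",cv2.resize(d["frame"][:,:,::-1],None,fx=1.5,fy=1.5));go([.6665,-.2223,.09],0)
E
```

```text
clock: 29.72
position: [0.665, -0.2215, 0.089]
ee_rot: [-0.001, 0.705, 0.709, -0.0]
contact_force: [0.3, -0.4, -1.5]
width: 0.0307
pos [ 0.6657 -0.2218  0.0901] yaw 0.3 q6 -0.43 | shift [-0.5  0.8  0.1] turn [0.  0.  0.3]
```

View pics/o1.png

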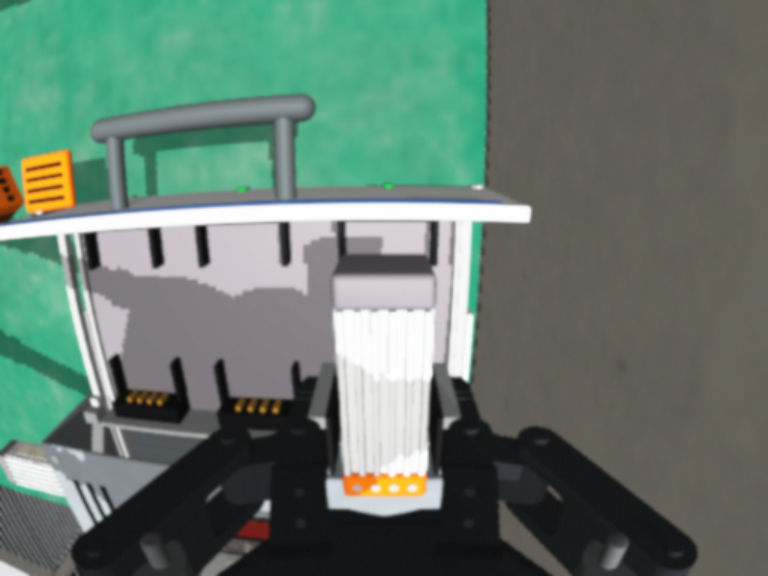

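```bash
python3 - <<'E'
from h import *
d=cam("wrist");crop(d,40,130,320,290,2.8,"o2.png")
print([onz(d,x/1.5,y/1.5,.036).round(4) for x,y in ((341,262),(434,262),(203,263),(285,263),(92,263),(156,263),(116,357),(178,360),(222,362),(295,364))])
print(get_state()["position"])
E
```

```text
[array([ 0.6464, -0.191 ,  0.036 ]), array([ 0.6894, -0.1907,  0.036 ]), array([ 0.5782, -0.191 ,  0.036 ]), array([ 0.62  , -0.1914,  0.036 ]), array([ 0.5094, -0.1896,  0.036 ]), array([ 0.5515, -0.1905,  0.036 ]), array([ 0.5131, -0.2454,  0.036 ]), array([ 0.5551, -0.2448,  0.036 ]), array([ 0.5815, -0.2447,  0.036 ]), array([ 0.6213, -0.2444,  0.036 ])]
[ 0.66612198 -0.22200372  0.09086229]
```

View pics/o2.png

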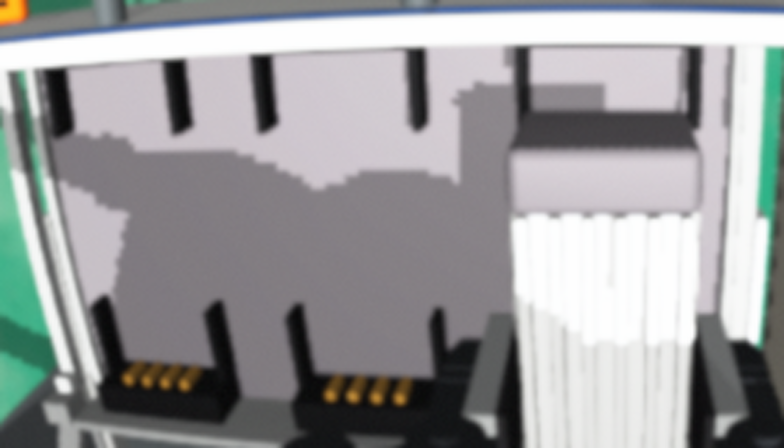

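```bash
python3 -m jog '[0,2,15,0,0,0.3,0,2,35,0,0,0.3,0,2,48,0,0,0.3,0,2,55,0,0,0.3,0,2,55,0,0,0.3]' 1 60;python3 - <<'E'
from h import *
d=cam("wrist"); cv2.imwrite("pics/o3.png",cv2.resize(d["frame"][:,:,::-1],None,fx=1.5,fy=1.5));go([.668,-.2223,.031],0)
E
```

```text
clock: 30.45
position: [0.6677, -0.2218, 0.0352]
ee_rot: [0.0, 0.707, 0.707, 0.0]
contact_force: [0.1, 0.8, -2.2]
width: 0.0306
pos [ 0.6678 -0.2218  0.0352] yaw -0.0 q6 -0.42 | shift [-0.5  0.2  4.2] turn [ 0.1  0.  -0. ]
```

View pics/o3.png

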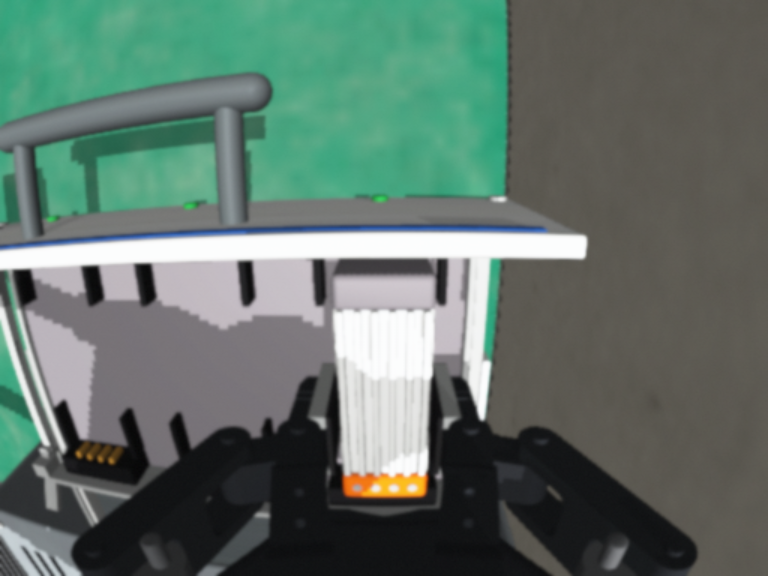

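```bash
python3 -m jog '[0,0,2,0,0,0,0,0,4.5,0,0,0,0,0,4.5,0,0,0]' 1 60;python3 -m jog '[0,0,0,0,0,0,0,0,0,0,0,0,0,0,0,0,0,0]' 0.45 60;python3 -m jog '[0,0,-30,0,0,0,0,0,-70,0,0,0,10,0,-110,0,0,0,20,0,-130,0,0,0,20,0,-130,0,0,0]' 0.45;python3 - <<'E'
from h import *
d=cam("wrist"); cv2.imwrite("pics/o4.png",cv2.resize(d["frame"][:,:,::-1],None,fx=1.5,fy=1.5));go([.41,-.38,.2],92)
E
```

```text
clock: 30.88
position: [0.668, -0.2219, 0.0348]
ee_rot: [0.001, 0.707, 0.707, 0.0]
contact_force: [-4.1, 2.5, 16.0]
width: 0.0305
clock: 31.25
position: [0.6673, -0.2216, 0.0299]
ee_rot: [-0.0, 0.707, 0.707, -0.0]
contact_force: [0.1, -0.6, 0.2]
width: 0.0472
clock: 31.88
position: [0.6684, -0.2015, 0.1621]
ee_rot: [0.002, 0.707, 0.707, 0.001]
contact_force: [-0.2, -0.0, -0.1]
width: 0.0468
pos [ 0.6675 -0.2016  0.1603] yaw 0.0 q6 -0.39 | shift [-178.3 -257.5  -39.7] turn [  0.    0.1 -92. ]
```

View pics/o4.png

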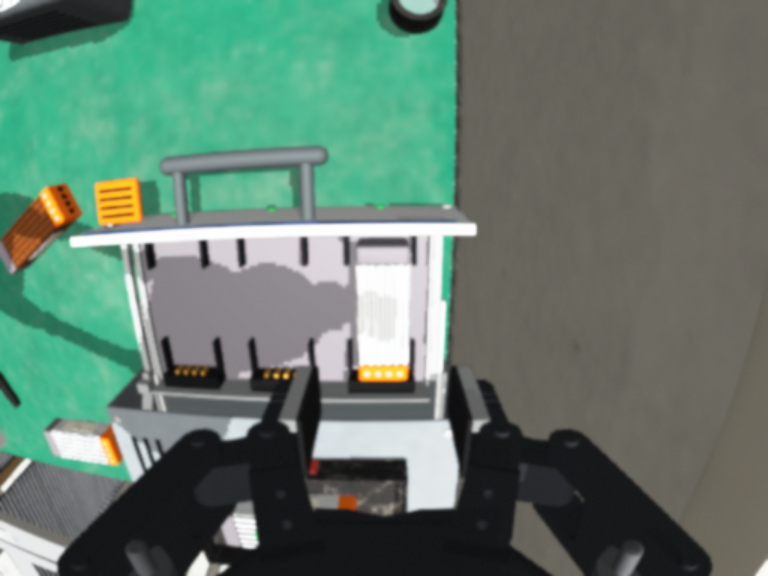

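```bash
python3 - <<'E'
from h import *
d=cam("wrist");crop(d,80,140,310,270,3.4,"o5.png")
E
```

```text
(no output)
```

View pics/o5.png

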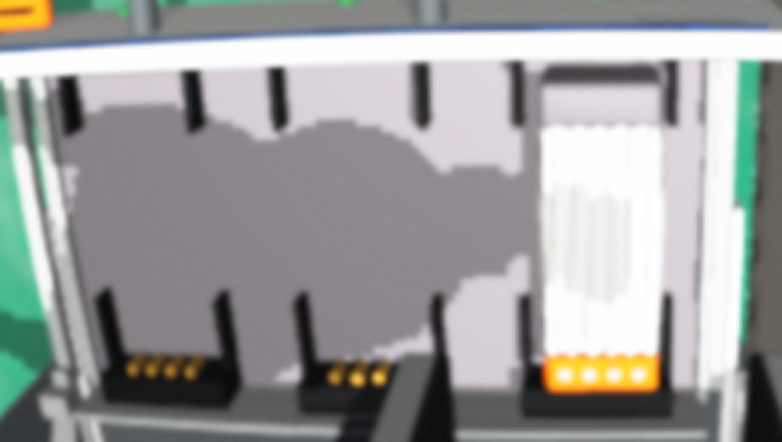

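```bash
python3 -m jog '[-10,-15,-10,0,0,-9.5,-30,-50,-25,0,0,-19,-55,-90,-40,0,0,-28.5,-80,-130,-45,0,0,-38,-105,-170,-45,0,0,-47.5,-130,-210,-45,0,0,-57,-150,-240,-45,0,0,-66.5,-160,-257,-45,0,0,-76,-160,-257,-45,0,0,-85.5,-160,-257,-45,0,0,-92]' 0.42;python3 -m jog '[0,0,0,0,0,0]'; python3 - <<'E'
from h import *
d=cam("wrist"); cv2.imwrite("pics/p1.png",cv2.resize(d["frame"][:,:,::-1],None,fx=1.5,fy=1.5));go([.3726,-.373,.0],92)
E
```

```text
clock: 33.22
position: [0.409, -0.3617, 0.2033]
ee_rot: [-0.001, -0.019, 1.0, 0.001]
contact_force: [0.7, 0.1, 0.3]
width: 0.0495
clock: 33.35
position: [0.4095, -0.3615, 0.2036]
ee_rot: [-0.001, -0.016, 1.0, 0.001]
contact_force: [0.3, -0.2, -0.5]
width: 0.0492
pos [ 0.4097 -0.3615  0.2039] yaw 91.9 q6 -2.45 | shift [ 37.1 -10.7 203.9] turn [ 0.1 -0.1 -0.1]
```

View pics/p1.png

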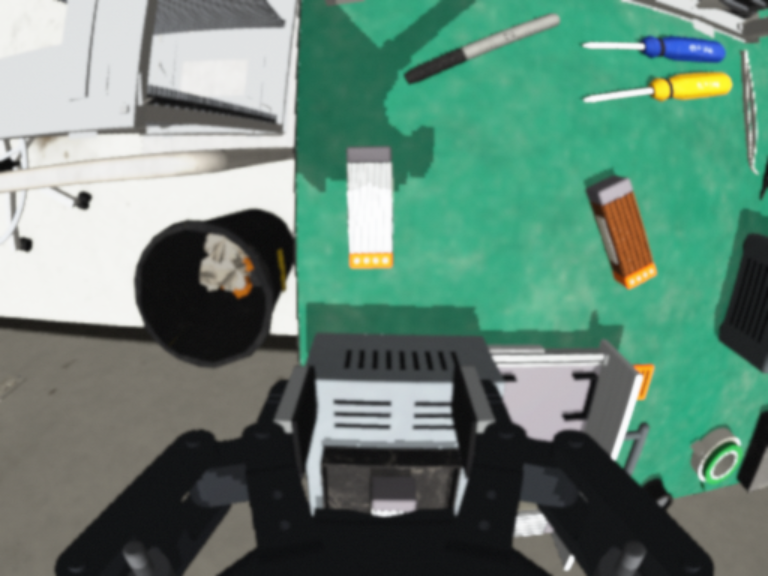

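```bash
python3 - <<'E'
from h import *
d=cam("wrist")
q=[onz(d,x/1.5,y/1.5,.028)[:2] for x,y in ((347,149),(391,148),(350,268),(393,267))]
c=np.mean(q,0);a=(q[2]+q[3]-q[0]-q[1])/2
print(c,np.hypot(*a),np.degrees(np.arctan2(a[1],a[0])))
go([*c,.009],91.5)
E
```

```text
[ 0.37175572 -0.37252776] 0.0877316858589155 2.685950659750835
pos [ 0.4098 -0.3615  0.2041] yaw 91.9 q6 -2.45 | shift [ 38.2 -10.1 195.2] turn [ 0.1 -0.1  0.4]
```

```bash
python3 -m jog '[20,-5,50,0,0,-0.5,41,-10,100,0,0,-0.5,41,-10,135,0,0,-0.5,41,-10,145,0,0,-0.5,41,-10,145,0,0,-0.5]' 0.42; python3 - <<'E'
from h import *
d=cam("wrist"); cv2.imwrite("pics/p2.png",cv2.resize(d["frame"][:,:,::-1],None,fx=1.5,fy=1.5));go([.3695,-.3725,.009],92)
E
```

```text
clock: 34.08
position: [0.37, -0.3732, 0.0602]
ee_rot: [-0.0, -0.022, 1.0, 0.0]
contact_force: [0.6, 0.2, 0.3]
width: 0.0495
pos [ 0.3705 -0.3738  0.0611] yaw 92.5 q6 -2.54 | shift [ 1.   1.4 52.1] turn [-0.1  0.1  0.5]
```

View pics/p2.png

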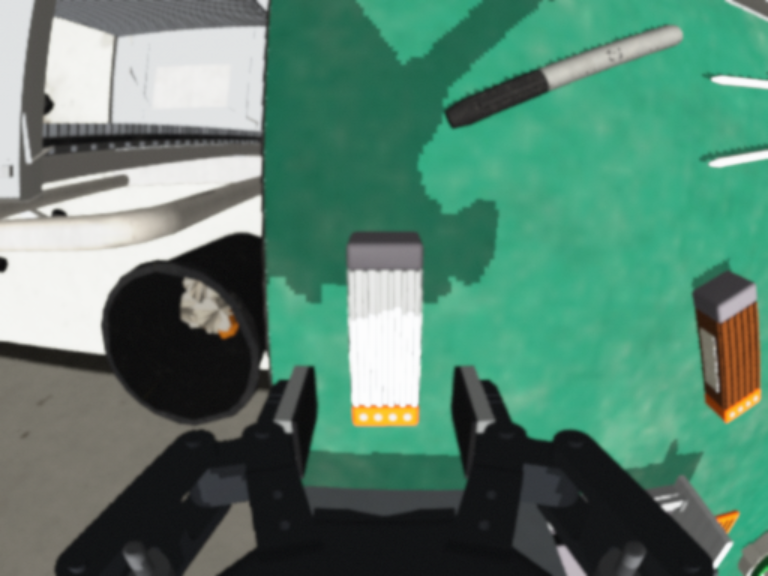

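```bash
python3 -m jog '[1,0.5,25,0,0,0,1,0.5,43,0,0,0,1,0.5,51,0,0,0,1,0.5,53,0,0,0,1,0.5,53,0,0,0]' 0.42;python3 -m jog '[0,0,0,0,0,0,0,0,0,0,0,0,0,0,0,0,0,0,0,0,0,0,0,0]' 1 60;python3 -m jog '[0,0,-15,0,0,0,0,0,-40,0,0,0,0,0,-80,0,0,0,0,0,-120,0,0,0,0,0,-150,0,0,0,0,0,-150,0,0,0]' 1 60; python3 - <<'E'
from h import *
d=cam("wrist"); cv2.imwrite("pics/p3.png",cv2.resize(d["frame"][:,:,::-1],None,fx=1.5,fy=1.5));go([.53,-.2215,.15],0)
E
```

```text
clock: 34.75
position: [0.3692, -0.3732, 0.0081]
ee_rot: [0.001, -0.022, 1.0, -0.001]
contact_force: [0.5, 0.1, 0.2]
width: 0.0499
clock: 35.25
position: [0.3692, -0.3733, 0.0083]
ee_rot: [0.001, -0.022, 1.0, -0.001]
contact_force: [0.5, 0.7, 5.6]
width: 0.0306
clock: 36.0
position: [0.3697, -0.3739, 0.1602]
ee_rot: [0.002, -0.022, 1.0, -0.003]
contact_force: [-0.3, -0.3, -1.9]
width: 0.0309
pos [ 0.3688 -0.3728  0.1584] yaw 92.5 q6 -2.54 | shift [-167.6  144.1    8.3] turn [-0.   0.1 92.5]
```

View pics/p3.png

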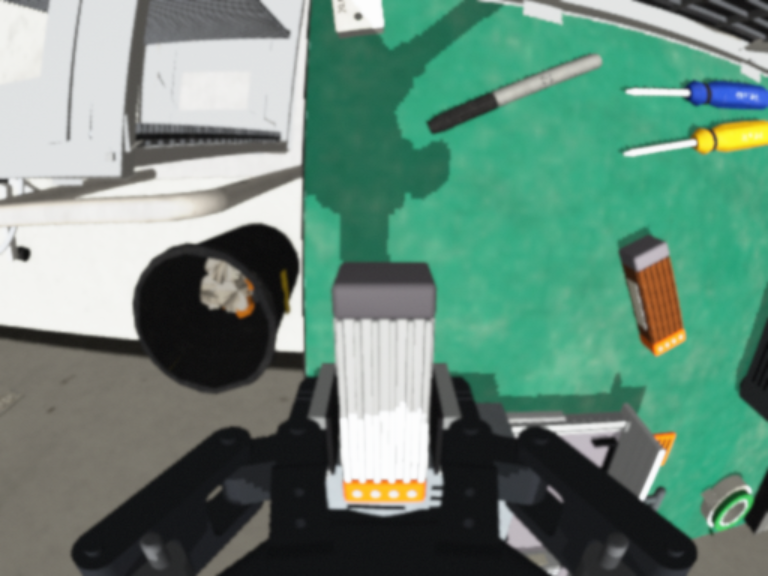

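```bash
python3 -m jog '[-12,12,0,0,0,9.3,-32,30,0,0,0,18.6,-55,50,0,0,0,27.9,-80,72,0,0,0,37.2,-105,94,0,0,0,46.5,-130,114,0,0,0,55.8,-150,132,2,0,0,65.1,-164,144,5,0,0,74.4,-168,146.5,8,0,0,83.7,-168,146.5,8,0,0,92.5]' 1 60;python3 -m jog '[0,0,20,0,0,0,0,0,50,0,0,0,0,0,60,0,0,0,0,0,60,0,0,0]' 1 60; python3 - <<'E'
from h import *
d=cam("wrist"); cv2.imwrite("pics/q1.png",cv2.resize(d["frame"][:,:,::-1],None,fx=1.5,fy=1.5));go([.531,-.219,.09],0)
E
```

```text
clock: 37.3
position: [0.529, -0.2176, 0.1468]
ee_rot: [-0.002, 0.709, 0.706, -0.001]
contact_force: [-0.3, -0.4, -1.2]
width: 0.0306
clock: 37.8
position: [0.5292, -0.2184, 0.0879]
ee_rot: [-0.002, 0.707, 0.707, -0.0]
contact_force: [0.1, 0.1, -2.2]
width: 0.0308
pos [ 0.53   -0.2189  0.089 ] yaw -0.0 q6 -0.51 | shift [-0.1  1.  -1. ] turn [-0. -0. -0.]
```

View pics/q1.png

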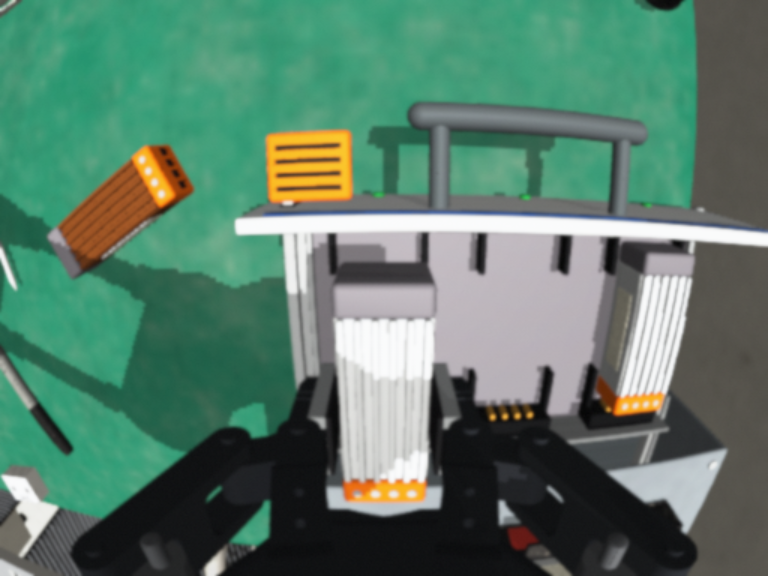

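```bash
python3 - <<'E'
from h import *
d=cam("wrist")
print([onz(d,x/1.5,y/1.5,.036).round(4) for x,y in ((333,262),(425,262),(482,270),(565,270),(470,371),(547,370))],get_state()["position"])
E
```

```text
[array([ 0.5073, -0.1876,  0.036 ]), array([ 0.5495, -0.1876,  0.036 ]), array([ 0.5765, -0.1913,  0.036 ]), array([ 0.6187, -0.1908,  0.036 ]), array([ 0.5745, -0.2446,  0.036 ]), array([ 0.6167, -0.2455,  0.036 ])] [ 0.53053177 -0.21914207  0.08972457]
```

```bash
python3 -m jog '[0,-1.5,15,0,0,0,0,-1.5,35,0,0,0,0,-1.5,46,0,0,0,0,-1.5,52,0,0,0,0,-1.5,52,0,0,0]' 1 60;python3 - <<'E'
from h import *
d=cam("wrist"); cv2.imwrite("pics/q2.png",cv2.resize(d["frame"][:,:,::-1],None,fx=1.5,fy=1.5));go([.529,-.219,.034],0)
E
```

```text
clock: 38.52
position: [0.5286, -0.2189, 0.0371]
ee_rot: [-0.0, 0.707, 0.707, -0.0]
contact_force: [0.1, 0.1, -1.1]
width: 0.0305
pos [ 0.5289 -0.219   0.0375] yaw 0.0 q6 -0.51 | shift [0.  0.1 3.5] turn [0. 0. 0.]
```

View pics/q2.png

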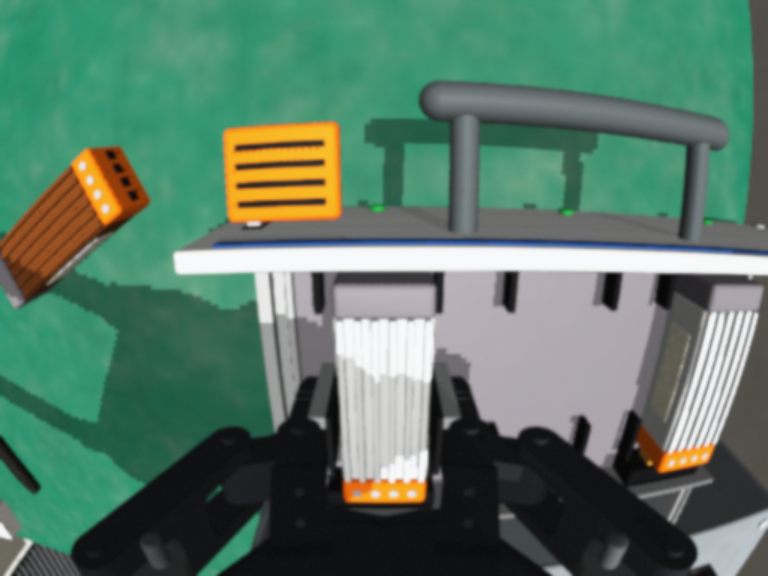

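Centred between the arms. Lower, release, rise.

```bash
python3 -m jog '[0,0,2,0,0,0,0,0,3.5,0,0,0,0,0,3.5,0,0,0]' 1 60;python3 -m jog '[0,0,0,0,0,0,0,0,0,0,0,0,0,0,0,0,0,0]' 0.45 60;python3 -m jog '[0,0,-30,0,0,0,0,0,-70,0,0,0,15,15,-110,0,0,0,50,30,-150,0,0,0,90,40,-170,0,0,0,90,40,-170,0,0,0]' 0.45;python3 - <<'E'
from h import *
d=cam("wrist"); cv2.imwrite("pics/q3.png",cv2.resize(d["frame"][:,:,::-1],None,fx=1.5,fy=1.5));go([.5,-.14,.1],0)
crop(d,110,190,340,300,3.4,"q4.png")
E
```

```text
clock: 38.95
position: [0.5289, -0.2191, 0.0343]
ee_rot: [0.0, 0.707, 0.707, 0.0]
contact_force: [-0.1, 0.8, 1.0]
width: 0.0306
clock: 39.33
position: [0.5286, -0.2189, 0.0338]
ee_rot: [0.0, 0.707, 0.707, 0.0]
contact_force: [0.6, -0.0, -0.1]
width: 0.0469
clock: 40.08
position: [0.5701, -0.1268, 0.206]
ee_rot: [0.002, 0.706, 0.708, 0.001]
contact_force: [-0.6, -0.6, -0.2]
width: 0.047
pos [ 0.5691 -0.1281  0.2046] yaw 0.1 q6 -0.34 | shift [-11.7 -69.3 104.5] turn [0.1 0.1 0.1]
```

View pics/q3.png

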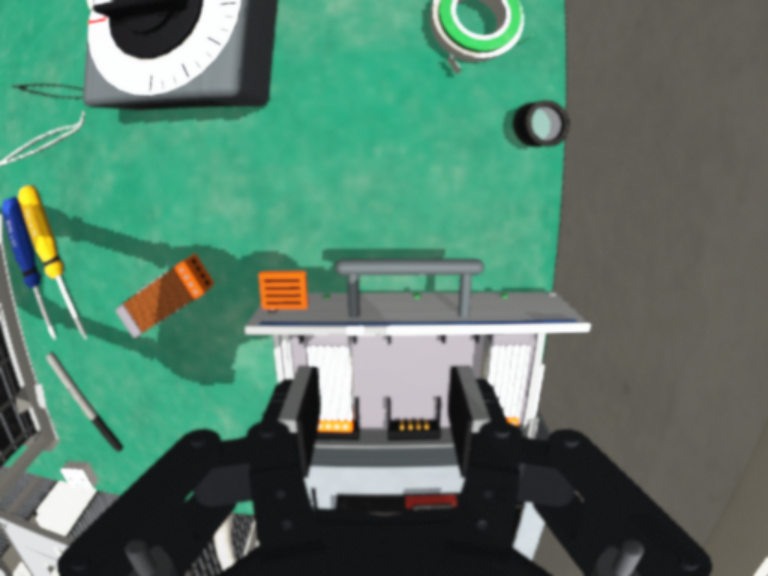

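View pics/q4.png

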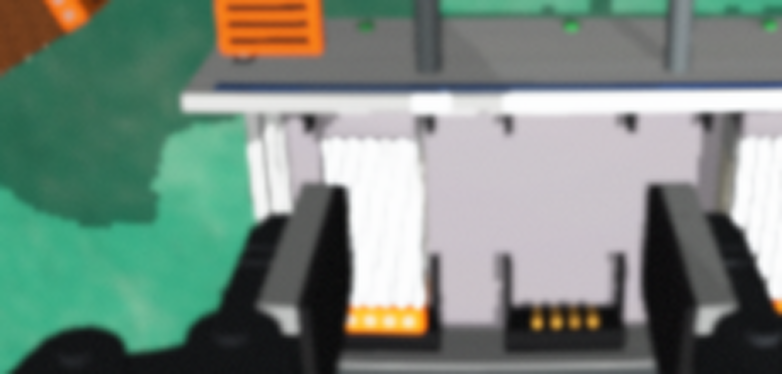

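```bash
python3 - <<'E'
from h import *
d=cam("wrist")
b,m=blob(d,[3,130,150],[20,255,255],(165,175,212,212));print(b)
x0,y0,w0,h0=max(b,key=lambda t:t[0])[2]
print(onz(d,x0+w0/2,y0+h0/2,.058), onz(d,283/1.5,290/1.5,.058))
print("handle",[onz(d,x/1.5,y/1.5,.067).round(4) for x,y in ((340,267),(479,267))])
print("panel top front",onz(d,283/1.5,323/1.5,.082))
s=cam("side"); crop(s,190,140,330,225,5.6,"q5.png")
go([.4985,-.1415,.12],0)
E
```

```text
[(821, array([189.8, 192.4]), array([173, 180,  34,  26], dtype=int32))]
[ 0.50091778 -0.14149532  0.058     ] [ 0.49944699 -0.14186404  0.058     ]
handle [array([ 0.5411, -0.1229,  0.067 ]), array([ 0.6332, -0.1225,  0.067 ])]
panel top front [ 0.50343596 -0.15675972  0.082     ]
pos [ 0.568  -0.1292  0.2031] yaw 0.0 q6 -0.34 | shift [-12.2 -69.3  83.2] turn [-0.1  0.   0. ]
```

View pics/q5.png

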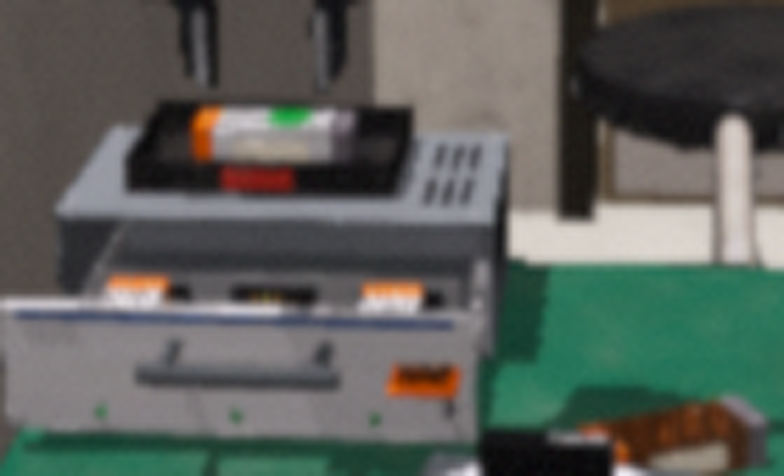

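```bash
python3 -m jog '[-6,-35,25,0,0,0,-12,-68,60,0,0,0,-12.5,-68.5,95,0,0,0,-12.5,-68.5,118,0,0,0,-12.5,-68.5,118,0,0,0,-12.5,-68.5,118,0,0,0]' 1 60;python3 - <<'E'
from h import *
d=cam("wrist"); cv2.imwrite("pics/r1.png",cv2.resize(d["frame"][:,:,::-1],None,fx=1.5,fy=1.5));go([.5,-.1415,.06],0)
s=cam("side"); crop(s,220,110,330,205,7,"r2.png")
E
```

```text
clock: 40.98
position: [0.5003, -0.1422, 0.0861]
ee_rot: [0.0, 0.707, 0.707, 0.0]
contact_force: [0.4, -1.1, -0.0]
width: 0.0001
pos [ 0.5007 -0.1422  0.0865] yaw -0.0 q6 -0.41 | shift [ 0.7 -0.8 26.5] turn [ 0.1  0.  -0. ]
```

View pics/r1.png

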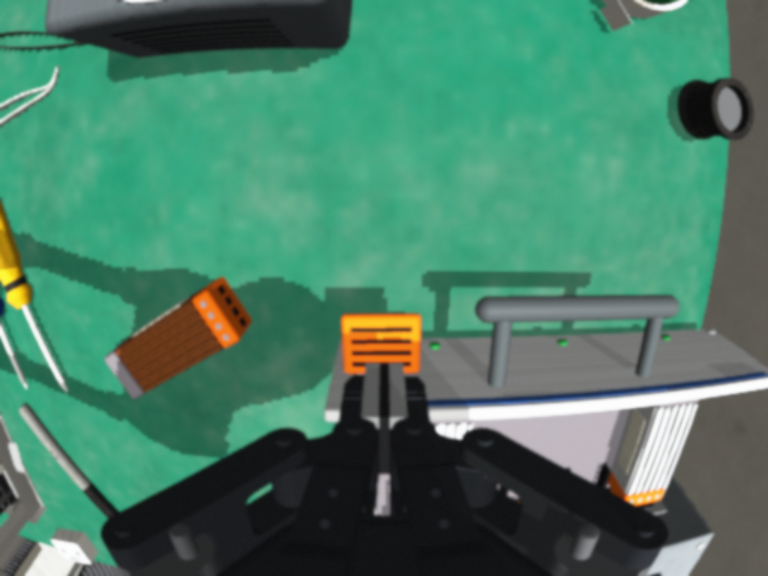

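View pics/r2.png

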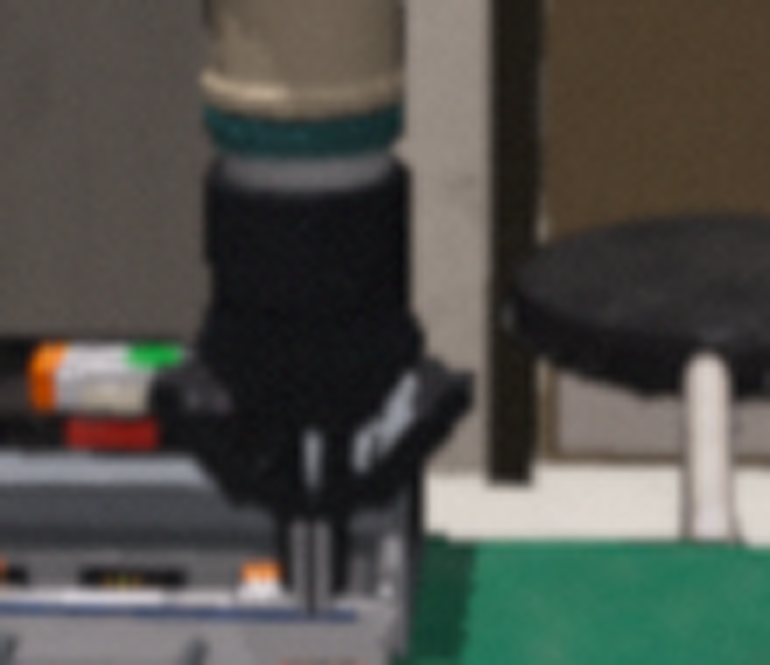

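```bash
python3 -m jog '[0.5,-0.5,14,0,0,0,0.5,-0.5,24,0,0,0,0.5,-0.5,26,0,0,0,0.5,-0.5,26,0,0,0]' 1 60;python3 -m jog '[0,0,3,0,0,0,0,0,3,0,0,0]';python3 -m jog '[0,0,3,0,0,0,0,0,3,0,0,0]';python3 -m jog '[0,0,3,0,0,0,0,0,3,0,0,0]'
```

```text
clock: 41.58
position: [0.4995, -0.1408, 0.0595]
ee_rot: [-0.0, 0.707, 0.707, -0.0]
contact_force: [-0.9, -1.3, 0.7]
width: 0.0002
clock: 41.82
position: [0.4996, -0.1409, 0.0568]
ee_rot: [0.0, 0.707, 0.707, 0.0]
contact_force: [0.1, 0.3, -0.3]
width: -0.0001
clock: 42.08
position: [0.4999, -0.141, 0.0539]
ee_rot: [0.0, 0.707, 0.707, 0.0]
contact_force: [0.2, -0.3, 1.4]
width: -0.0004
clock: 42.32
position: [0.4999, -0.1411, 0.0509]
ee_rot: [0.0, 0.707, 0.707, 0.0]
contact_force: [0.6, 0.8, 3.8]
width: -0.0004
```

```bash
python3 -m jog '[0,0,2,0,0,0,0,0,3,0,0,0,0,0,3,0,0,0]'; python3 - <<'E'
from h import *
s=cam("side"); crop(s,220,110,330,205,7,"r3.png");d=cam("wrist");crop(d,200,180,320,280,6,"r4.png")
E
```

```text
clock: 42.7
position: [0.4999, -0.141, 0.048]
ee_rot: [0.0, 0.707, 0.707, 0.0]
contact_force: [-0.2, -0.3, 5.0]
width: 0.0004
```

View pics/r4.png

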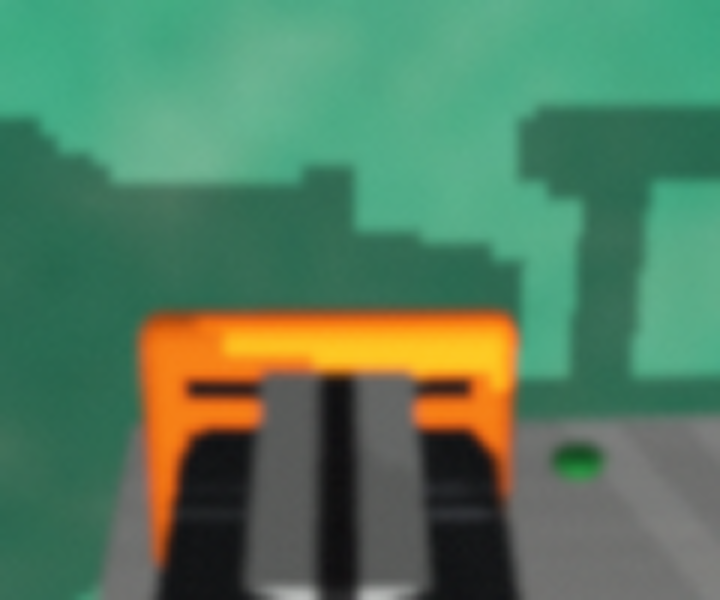

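```bash
python3 -m jog '[-3,0,0,0,0,0,-6,0,0,0,0,0,-10,0,0,0,0,0,-15,0,0,0,0,0,-20,0,0,0,0,0]';python3 -m jog '[-6,0,0,0,0,0,-12,0,0,0,0,0,-18,0,0,0,0,0,-24,0,0,0,0,0,-30,0,0,0,0,0,-30,0,0,0,0,0]'; python3 - <<'E'
from h import *
d=cam("wrist"); cv2.imwrite("pics/s1.png",cv2.resize(d["frame"][:,:,::-1],None,fx=1.5,fy=1.5));go([.5,-.1415,.06],0)
E
```

```text
clock: 43.42
position: [0.5, -0.1614, 0.0479]
ee_rot: [0.0, 0.707, 0.707, 0.0]
contact_force: [1.9, 1.9, 4.1]
width: -0.0002
clock: 44.18
position: [0.4997, -0.1922, 0.0479]
ee_rot: [0.001, 0.707, 0.707, -0.001]
contact_force: [1.8, -1.1, 4.6]
width: -0.0005
pos [ 0.4997 -0.192   0.0479] yaw 0.0 q6 -0.5 | shift [ 50.5   0.4 -12.2] turn [0.  0.1 0. ]
```

View pics/s1.png

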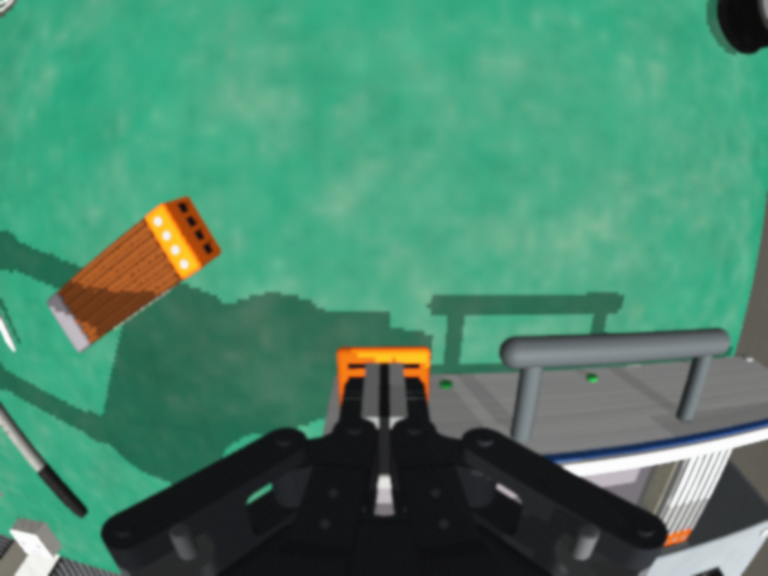

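```bash
python3 -m jog '[4,0,-25,0,0,0,20,5,-65,0,0,0,45,40,-70,0,0,0,64,75,-70,0,0,0,64,87,-65,0,0,0,64,87,-35,0,0,0,64,87,-2,0,0,0,64,87,-2,0,0,0]';python3 - <<'E'
from h import *
d=cam("wrist"); cv2.imwrite("pics/s2.png",cv2.resize(d["frame"][:,:,::-1],None,fx=1.5,fy=1.5));go([.587,-.216,.05],0)
d=cam("side"); crop(d,190,120,330,225,5.6,"s3.png")
E
```

```text
clock: 45.22
position: [0.5823, -0.1264, 0.0462]
ee_rot: [-0.004, 0.707, 0.707, -0.003]
contact_force: [-0.5, 0.2, -0.1]
width: -0.0003
pos [ 0.5842 -0.1269  0.0481] yaw -0.0 q6 -0.33 | shift [-89.1   2.8  -2. ] turn [-0.3 -0.1 -0. ]
```

View pics/s2.png

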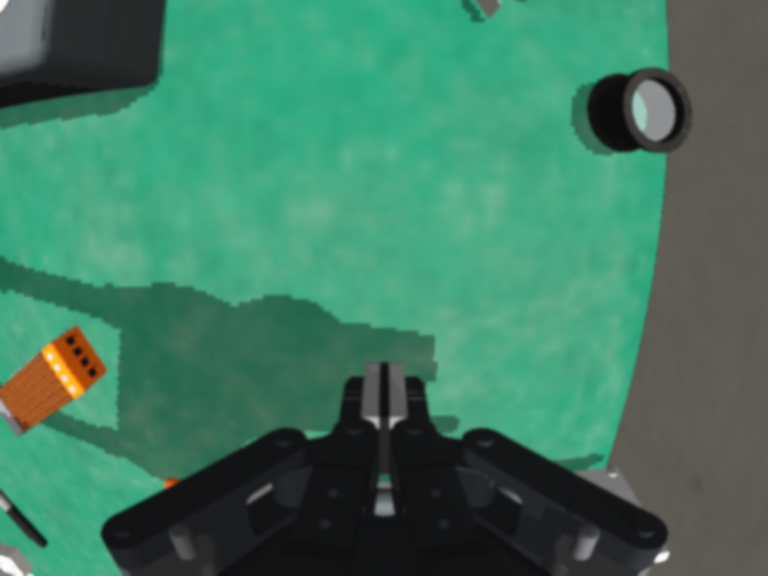

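View pics/s3.png

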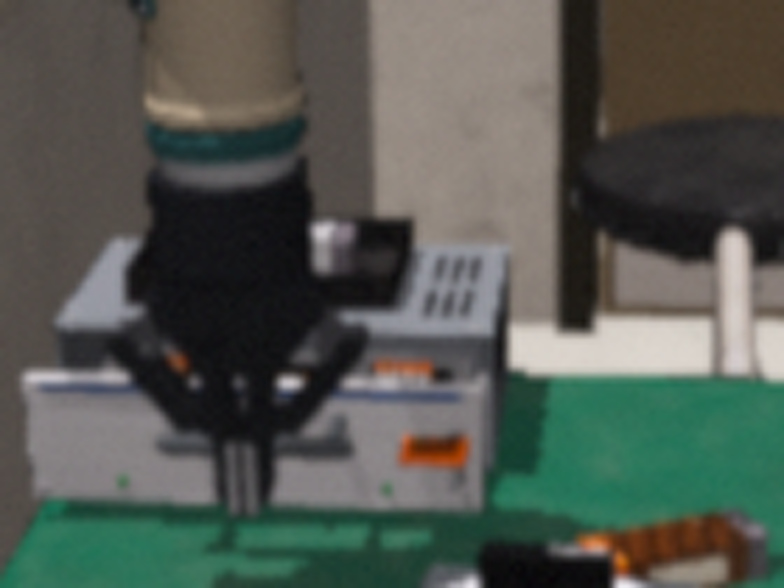

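```bash
python3 -m jog '[-12,2,0,0,0,0,-26,2,0,0,0,0,-40,2,0,0,0,0,-54,2,0,0,0,0,-68,2,0,0,0,0,-78,2,0,0,0,0,-84,2,0,0,0,0,-87,2,0,0,0,0,-87,2,0,0,0,0]';python3 -m jog '[-2,0,0,0,0,0,-3,0,0,0,0,0,-3,0,0,0,0,0]'
```

```text
clock: 46.45
position: [0.5883, -0.2142, 0.0496]
ee_rot: [-0.0, 0.707, 0.707, -0.0]
contact_force: [-0.5, -0.4, 0.7]
width: 0.0001
clock: 46.82
position: [0.5883, -0.2166, 0.0497]
ee_rot: [-0.0, 0.707, 0.707, -0.0]
contact_force: [0.1, 2.1, -0.3]
width: -0.0001
```

```bash
python3 -m jog '[-2,0,0,0,0,0,-3,0,0,0,0,0,-3,0,0,0,0,0]';python3 -m jog '[-2,0,0,0,0,0,-3,0,0,0,0,0,-3,0,0,0,0,0]'
```

```text
clock: 47.2
position: [0.5883, -0.2168, 0.0497]
ee_rot: [-0.002, 0.707, 0.707, 0.002]
contact_force: [1.0, 8.3, 1.9]
width: 0.0001
clock: 47.58
position: [0.5882, -0.2169, 0.0497]
ee_rot: [-0.004, 0.708, 0.706, 0.003]
contact_force: [1.3, 15.5, 3.3]
width: 0.0001
```

```bash
python3 -m jog '[6,0,0,0,0,0,20,0,0,0,0,0,45,0,-30,0,0,0,70,0,-80,0,0,0,100,0,-130,0,0,0,115,0,-170,0,0,0,115,0,-170,0,0,0]' 0.5;python3 - <<'E'
from h import *
d=cam("wrist"); cv2.imwrite("pics/t1.png",cv2.resize(d["frame"][:,:,::-1],None,fx=1.5,fy=1.5));go([.43,.055,.22],86)
print("handle",[onz(d,x,y,.067).round(4) for x,y in ()])
d=cam("side"); crop(d,190,120,330,225,5.6,"t2.png")
E
```

```text
clock: 48.45
position: [0.5909, -0.1074, 0.2243]
ee_rot: [0.004, 0.706, 0.708, 0.002]
contact_force: [0.0, 0.1, -0.8]
width: 0.0429
pos [ 0.5895 -0.1078  0.2217] yaw 0.1 q6 -0.3 | shift [ 162.9 -159.4    0.7] turn [  0.1   0.3 -85.9]
handle []
```

View pics/t1.png

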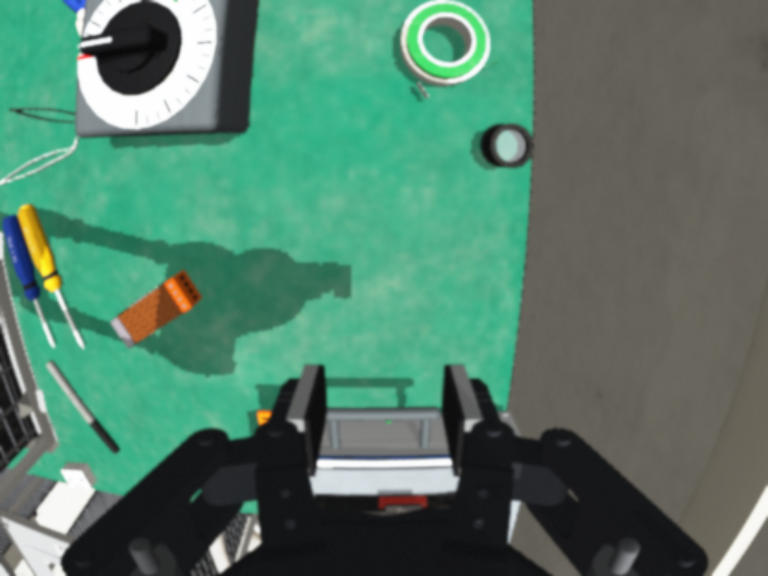

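View pics/t2.png

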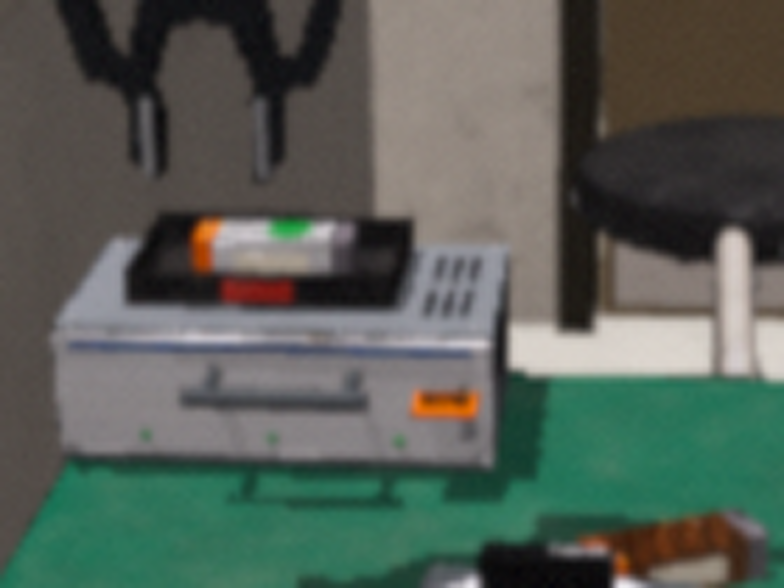

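```bash
python3 -m jog '[0,-35,0,0,0,-9,0,-75,0,0,0,-18,5,-115,0,0,0,-27,20,-148,0,0,0,-36,55,-159,0,0,0,-45,95,-159,0,0,0,-54,130,-159,0,0,0,-155,155,-159,0,0,0,-72,163,-159,0,0,0,-81,163,-159,0,0,0,-86]' 0.5
```

```text
clock: 49.8
position: [0.4285, 0.0553, 0.2179]
ee_rot: [-0.002, 0.033, 0.999, -0.0]
contact_force: [-0.5, 0.6, 0.6]
width: 0.0427
```

```bash
python3 - <<'E'
from dial import *
d=cam("wrist"); cv2.imwrite("pics/u1.png",cv2.resize(d["frame"][:,:,::-1],None,fx=1.5,fy=1.5));go([.4285,.055,.106],86)
E
```

```text
pos [0.4286 0.055  0.218 ] yaw 86.3 q6 -1.54 | shift [ -0.3   0.1 112. ] turn [-0.  -0.2  0.3]
```

View pics/u1.png

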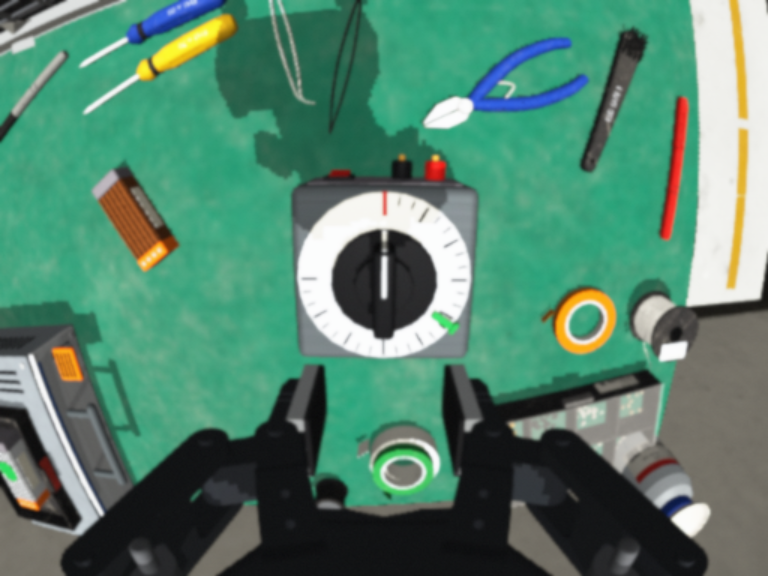

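```bash
python3 -m jog '[0,0,40,0,0,0,0,0,80,0,0,0,0,0,105,0,0,0,0,0,111,0,0,0,0,0,111,0,0,0]' 0.5;python3 -m jog '[0,0,0,0,0,0,0,0,0,0,0,0,0,0,0,0,0,0,0,0,0,0,0,0]' 1 40;python3 -m jog '[0,0,0,0,0,8,0,0,0,0,0,17,0,0,0,0,0,26,0,0,0,0,0,35,0,0,0,0,0,44,0,0,0,0,0,53,0,0,0,0,0,62,0,0,0,0,0,71,0,0,0,0,0,80,0,0,0,0,0,80]'; python3 - <<'E'
from h import *
d=cam("wrist"); crop(d,130,90,386,280,3,"u2.png");go([.4285,.055,.106],86)
E
```

```text
clock: 50.48
position: [0.4295, 0.0548, 0.1085]
ee_rot: [-0.001, 0.035, 0.999, -0.0]
contact_force: [-0.9, 0.7, 0.8]
width: 0.0426
clock: 50.98
position: [0.4305, 0.0549, 0.1099]
ee_rot: [0.001, 0.035, 0.999, -0.0]
contact_force: [-0.9, -1.0, 5.9]
width: 0.0116
clock: 52.22
position: [0.4284, 0.0528, 0.1098]
ee_rot: [0.001, 0.669, 0.744, -0.003]
contact_force: [-5.5, -7.6, 9.9]
width: 0.012
pos [0.4284 0.0528 0.1098] yaw 6.1 q6 -0.14 | shift [2.2 0.4 3.8] turn [ -0.3   0.1 -79.9]
```

View pics/u2.png

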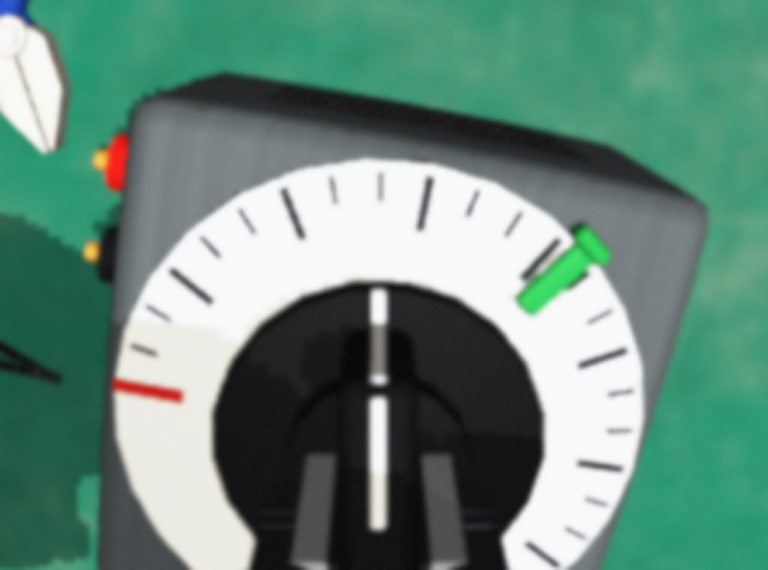

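```bash
python3 -m jog '[0,0,0,0,0,9,0,0,0,0,0,18,0,0,0,0,0,27,0,0,0,0,0,35,0,0,0,0,0,41,0,0,0,0,0,44,0,0,0,0,0,44,0,0,0,0,0,44]'; python3 - <<'E'
from h import *
d=cam("wrist"); crop(d,130,90,386,280,3,"u3.png");go([.4285,.055,.106],86)
E
```

```text
clock: 53.28
position: [0.4266, 0.0532, 0.1098]
ee_rot: [0.001, 0.898, 0.439, -0.003]
contact_force: [-8.0, -5.2, 13.7]
width: 0.0121
pos [0.4266 0.0532 0.1098] yaw -37.9 q6 0.63 | shift [2.6 0.4 3.8] turn [-5.000e-01  1.000e-01 -1.239e+02]
```

View pics/u3.png

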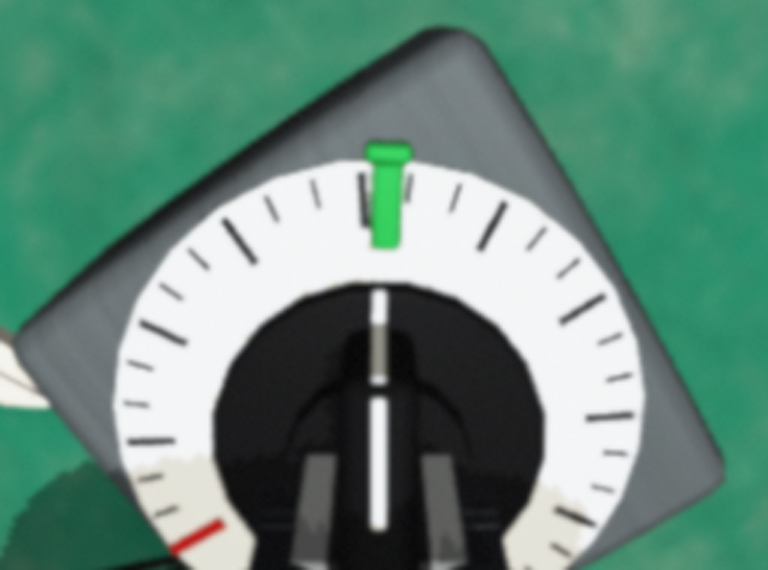

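```bash
python3 -m jog '[0,0,0,0,0,1.3,0,0,0,0,0,2.3,0,0,0,0,0,2.3]';python3 -m jog '[0,0,0,0,0,0,0,0,0,0,0,0,0,0,0,0,0,0,0,0,-30,0,0,0,0,0,-80,0,0,0,0,0,-120,0,0,0,0,0,-120,0,0,0]' 0.5; cat > meas.py <<'E'
from dial import *
d=cam("wrist"); crop(d,150,100,360,260,3.6,"v_%d.png"%int(get_state()["clock"]));print("v_%d"%int(get_state()["clock"]))
K=d["K"];h=None
b,m=blob(d,[0,0,185],[179,60,255],(130,90,380,290));n,l,st,c=cv2.connectedComponentsWithStats(m);i=1+np.argmax(st[1:,4])
cs,_=cv2.findContours((l==i).astype(np.uint8),cv2.RETR_EXTERNAL,cv2.CHAIN_APPROX_NONE);h=cv2.convexHull(max(cs,key=len)).reshape(-1,2)
C=circ(np.array([onz(d,u,v,.089) for u,v in h]));print("ring",C);c=C[0]
a=lambda v:np.degrees(np.arctan2(v[1],v[0]))
g,m=blob(d,[50,130,130],[75,255,255],(200,100,320,220));g=max(g,key=lambda t:t[0]);print(g[1])
x0,y0,w0,h0=g[2];k=np.zeros_like(m);k[y0:y0+h0,x0:x0+w0]=1;v,u=np.nonzero((m>0)&(k>0));P=np.array([onz(d,*p,.092)[:2] for p in zip(u,v)])
print("green",a(P.mean(0)-c))
E
python3 meas.py; ls pics | grep v_
```

```text
clock: 53.7
position: [0.4265, 0.0533, 0.1098]
ee_rot: [0.001, 0.907, 0.421, -0.003]
contact_force: [-8.1, -6.8, 13.7]
width: 0.0118
clock: 54.58
position: [0.432, 0.0552, 0.2318]
ee_rot: [0.002, 0.907, 0.42, 0.003]
contact_force: [-0.1, 0.3, -0.8]
width: 0.0428
v_54
ring (array([0.4291, 0.0551]), np.float64(0.05604631604731291), np.float64(0.00026152789744609845))
[251.2 135.4]
green 50.576948336874906
v_54.png
```

View pics/v_54.png

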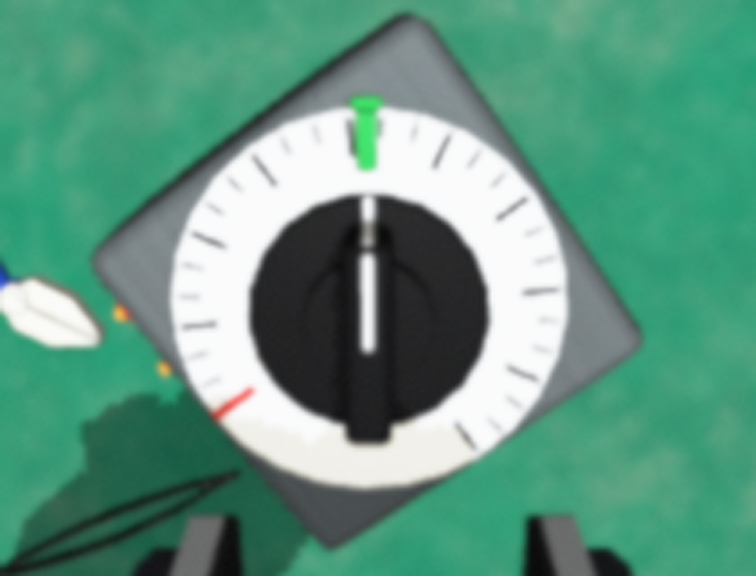

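```bash
python3 - <<'E'
from dial import *
d=cam("wrist");c=np.array([.4289,.0551])
a=lambda v:np.degrees(np.arctan2(v[1],v[0]))
im=d["frame"].astype(float)[...,:].min(2)
def cen(v,u0,u1):
    r=im[v,u0:u1]; w=np.clip(r-r.min()-0.4*(r.max()-r.min()),0,None); return u0+(w*np.arange(u1-u0)).sum()/w.sum()
P=[]
for v in range(156,162): P.append((cen(v,245,260),v,.1))
for p in P[:3]: pass
print([round(p[0],2) for p in P])
for z in (.095,.1):
    q=np.mean([onz(d,u,v,z)[:2] for u,v,_ in P],0);print("skirt ptr",a(q-c),np.hypot(*(q-c)))
Q=[(cen(v,245,260),v) for v in range(172,196)];q=np.array([onz(d,u,v,.127)[:2] for u,v in Q])
l=cv2.fitLine(q.astype(np.float32),cv2.DIST_L2,0,.001,.001).ravel();print("top line",a(l[:2]),a(-l[:2]))
b,m=blob(d,[50,130,130],[75,255,255],(235,120,270,150))
v,u=np.nonzero(m)
for z in (.09,.092,.094):
    g=np.array([onz(d,*p,z)[:2] for p in zip(u,v)]);r=np.hypot(*(g-c).T);print("green",a(g.mean(0)-c),a(g[r<.045].mean(0)-c),a(g[r>.05].mean(0)-c))
E
```

```text
[np.float64(253.59), np.float64(253.59), np.float64(253.59), np.float64(253.59), np.float64(253.59), np.float64(253.61)]
skirt ptr 49.70964017255461 0.02729846330152246
skirt ptr 49.66019325906662 0.02833023824627698
top line 49.983772 -130.01622
green 50.46701253181506 50.51932750521394 50.440461884286194
green 50.44695489991975 50.49514711259364 50.42262609949637
green 50.427094628924486 50.306982768298326 50.40492476941947
```

```bash
python3 - <<'E'
from h import *
s=cam("side");c=cam("scene")
a=cv2.resize(s["frame"][130:260,160:340,::-1],None,fx=3.4,fy=3.4);b=cv2.resize(c["frame"][130:310,150:430,::-1],None,fx=2.2,fy=2.2)
cv2.imwrite("pics/z1.png",a);cv2.imwrite("pics/z2.png",b)
w=cam("wrist");cv2.imwrite("pics/z3.png",w["frame"][:,:,::-1])
print(get_state()["clock"],get_state()["qd"].round(4))
E
```

```text
54.825 [-0.0005  0.0023 -0.0025 -0.0009  0.0007  0.0002]
```

View pics/z1.png

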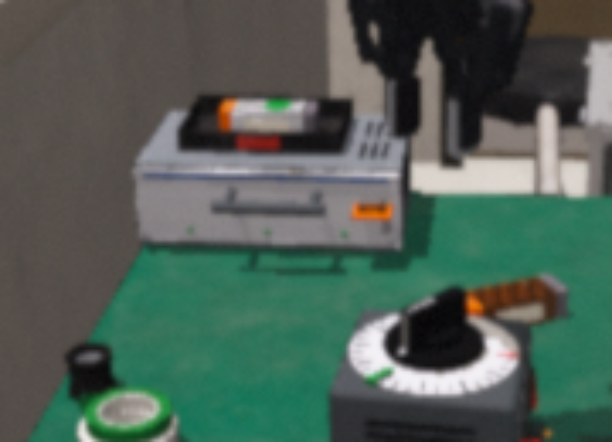

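View pics/z2.png

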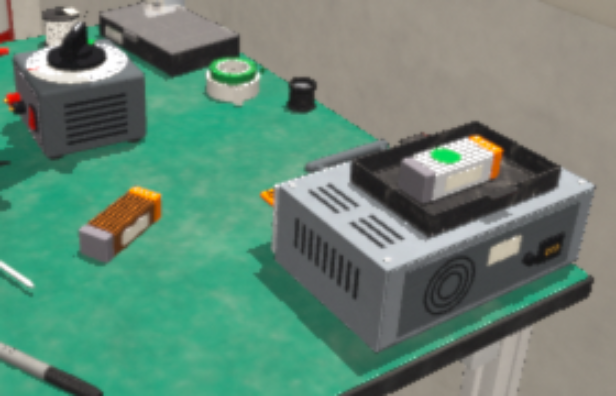

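View pics/z3.png

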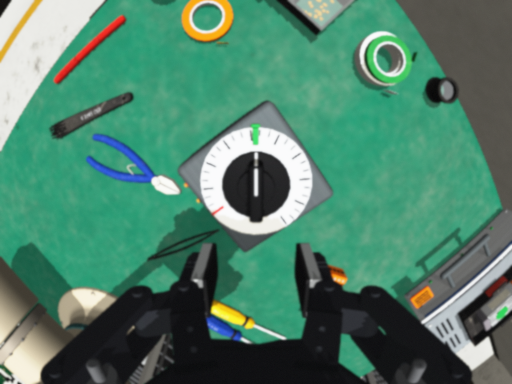

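Everything is in place: the tray is home, the tested driver is in the ESD tray, the dial points at the index, and only the brown decoy is left on the bench.

```bash
python3 - <<'E'
from rig import *
print(sign_off())
E
```

```text
the job is handed in; nothing more can be done
None
```

The changeover is done and handed in at about 55 s. `sign_off()` gives no verdict, so what follows is from my own checks.

**What I did, in order:**
- Turned the dial back to its zero stop.
- Pulled the tray out until it locked; pushing it back met resistance.
- Moved the tested driver from the middle cradle into the ESD tray.
- Laid the two waiting drivers, the only ones I saw, in the far and near cradles, terminals to the contacts.
- Pressed the release, started the tray in, and pushed it home by the handle to a firm stop (about 15 N).
- Only then turned the dial up to the green index.

**Last checks:**
- **Tray:** the front panel stands where it did when home at the start.
- **Tested driver:** it lies in the ESD tray.
- **Waiting drivers:** both looked seated in their cradles when I last saw them, before the tray closed. They are hidden from view now.
- **Dial:** the pointer is within about 0.5–0.8° of the index, slightly past it by my measurement and about the limit of what I can measure.
- **Bench and gripper:** only the brown part remains of that shape on the bench, and the gripper is clear of everything.

**What failed or disagreed:**
- **First handle grip:** it closed on nothing, because the shut fingertips sit level with or a few millimetres behind the reported tool point, not 19 mm ahead as stated. I measured this and gripped again 14 mm lower, which held.
- **Mistyped turn:** one move row on the way back to the dial read −155° instead of −63°. The per-row turn limit held it back, later rows corrected it, and the tool ended in the right place.
- **Harder contact:** the first driver met the far cradle's floor with about 16 N, because it was held lower in the grip than I had allowed for.

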